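# Load the engraving pallet from the keyhole rack

## Task

Set up the pallet for the next engraving run: take every work holder off the sloping rack by sliding it up its studs to the wide end of its keyhole slots and lifting it off, lay each one flat in a nest of its own on the pallet, blank side up with the slotted end towards the levers, and swing that nest's lever across it to its stop. Some levers may first have to be swung out of the way; the pallet may get knocked and is used where it then stands. Leave the other things on the benches where they are.

Things in the scene. Friction and masses are not known exactly. Their poses are not given: they have to be found in the camera images.
- rack: grey steel rack fixed to the bench; its 250 mm wide board slopes 20 deg from level. Origin: centre of its foot; +x to its high side. Three hanging places 80 mm apart along y, each with two headed studs 30 mm apart: neck 6 mm, head 11 mm across, 11 mm tall over the board. A hung holder's studs sit at the narrow ends of its slots, heads over its plate.
- holder_a: work holder, a round brass disc on its block: aluminium plate 100 (x) x 60 (y) x 6 mm, 0.24 kg. Origin: centre of the plate's underside; +x to the slotted end (up the slope when hung), +z out of the blank side. None if absent. To free it, move it 17 mm (+-2) along its own +x, then off along its own +z: clear of the stud heads after 14 mm.
- grip_a (a point): holder_a: middle of the top of its hardwood block (44 mm along x, 36 mm along y, standing 24 mm over the plate), on its origin's frame at x -18, y 0, z 30 mm. The place to grip, across the 36 mm, fingertips 2 mm over the plate. The plate is bare from x +4 to +50 mm.
- slot_a (a point): holder_a: middle between the wide ends of its two keyhole slots, on the plate's underside, at x 18 mm. Slots at y +15 and -15 mm; wide end 16 mm across, narrow slot 8 mm wide running on to x 38 mm.
- holder_b: work holder, an oval brass blank on its block: aluminium plate 100 (x) x 60 (y) x 6 mm, 0.24 kg. Origin: centre of the plate's underside; +x to the slotted end (up the slope when hung), +z out of the blank side. None if absent. To free it, move it 17 mm (+-2) along its own +x, then off along its own +z: clear of the stud heads after 14 mm.
- grip_b (a point): holder_b: middle of the top of its hardwood block (44 mm along x, 36 mm along y, standing 24 mm over the plate), on its origin's frame at x -18, y 0, z 30 mm. The place to grip, across the 36 mm, fingertips 2 mm over the plate. The plate is bare from x +4 to +50 mm.
- slot_b (a point): holder_b: middle between the wide ends of its two keyhole slots, on the plate's underside, at x 18 mm. Slots at y +15 and -15 mm; wide end 16 mm across, narrow slot 8 mm wide running on to x 38 mm.
- holder_c: work holder, a rectangular brass tag on its block: aluminium plate 100 (x) x 60 (y) x 6 mm, 0.24 kg. Origin: centre of the plate's underside; +x to the slotted end (up the slope when hung), +z out of the blank side. None if absent. To free it, move it 17 mm (+-2) along its own +x, then off along its own +z: clear of the stud heads after 14 mm.
- grip_c (a point): holder_c: middle of the top of its hardwood block (44 mm along x, 36 mm along y, standing 24 mm over the plate), on its origin's frame at x -18, y 0, z 30 mm. The place to grip, across the 36 mm, fingertips 2 mm over the plate. The plate is bare from x +4 to +50 mm.
- slot_c (a point): holder_c: middle between the wide ends of its two keyhole slots, on the plate's underside, at x 18 mm. Slots at y +15 and -15 mm; wide end 16 mm across, narrow slot 8 mm wide running on to x 38 mm.
- pallet: dark steel engraving pallet, loose on the bench on rubber feet, 2.2 kg, 128 (x) x 268 (y) mm, its top 16 mm above the bench. Origin: on the bench under its centre; +x to the side where the levers are pivoted. Three nests side by side, 84 mm apart along y.
- nest_1 (a point): left (+y) nest of the pallet, centre of its seat (a seated holder's origin comes here, with the holder's +x along this point's +x and its +z up). Round-topped locating rails 7 mm high fence a 103.6 x 63.6 mm space, so the plate has 1.8 mm of play each way; the fence is open for 26 mm beside the middle of the block.
- lever_1 (a joint): keeper lever of nest 1 on an upright pin: 0 = clear of the nest (points along its +x); grows clockwise seen from above to 1.571 at its stop = shut (points along the nest's -y, over the slotted end of a seated plate, 2.5 mm above it). Stays where left (0.03 N m). Above 0.05 it is in the way of laying a plate in; it passes only over a plate lying flat, slotted end to +x.
- knob_1 (a point): middle of the upright black knob (15 mm diameter, 30 mm tall, reaching 14 mm above this point; the arm under it begins 16 mm below this point) at the end of lever 1, 46 mm from the axis of its pin. The pin stands 32 mm in x and 42 mm in y from the nest's centre
- nest_2 (a point): middle nest of the pallet, centre of its seat (a seated holder's origin comes here, with the holder's +x along this point's +x and its +z up). Round-topped locating rails 7 mm high fence a 103.6 x 63.6 mm space, so the plate has 1.8 mm of play each way; the fence is open for 26 mm beside the middle of the block.
- lever_2 (a joint): keeper lever of nest 2 on an upright pin: 0 = clear of the nest (points along its +x); grows clockwise seen from above to 1.571 at its stop = shut (points along the nest's -y, over the slotted end of a seated plate, 2.5 mm above it). Stays where left (0.03 N m). Above 0.05 it is in the way of laying a plate in; it passes only over a plate lying flat, slotted end to +x.
- knob_2 (a point): middle of the upright black knob (15 mm diameter, 30 mm tall, reaching 14 mm above this point; the arm under it begins 16 mm below this point) at the end of lever 2, 46 mm from the axis of its pin. The pin stands 32 mm in x and 42 mm in y from the nest's centre
- nest_3 (a point): right (-y) nest of the pallet, centre of its seat (a seated holder's origin comes here, with the holder's +x along this point's +x and its +z up). Round-topped locating rails 7 mm high fence a 103.6 x 63.6 mm space, so the plate has 1.8 mm of play each way; the fence is open for 26 mm beside the middle of the block.
- lever_3 (a joint): keeper lever of nest 3 on an upright pin: 0 = clear of the nest (points along its +x); grows clockwise seen from above to 1.571 at its stop = shut (points along the nest's -y, over the slotted end of a seated plate, 2.5 mm above it). Stays where left (0.03 N m). Above 0.05 it is in the way of laying a plate in; it passes only over a plate lying flat, slotted end to +x.
- knob_3 (a point): middle of the upright black knob (15 mm diameter, 30 mm tall, reaching 14 mm above this point; the arm under it begins 16 mm below this point) at the end of lever 3, 46 mm from the axis of its pin. The pin stands 32 mm in x and 42 mm in y from the nest's centre
- tin_lid: pressed tin lid lying flat, 45 mm across, 8 mm high. Not part of the job; origin at the centre of its underside.
- flux_jar: small clear jar with red screw cap, 38 mm across, 53 mm high. Not part of the job; origin at the centre of its underside.

How it is judged:
By the outcome, as a careful person would: the job done as asked, in the order asked, and still so for the second after the job is handed in, with the robot touching nothing.
Of holder_a, holder_b, holder_c only 2 to 3 are there at a start; the rules pass over those that are not, and their reading is None.
At some moment in a run one of pallet may be knocked a few centimetres aside while the robot is not near it.
It also fails if it takes over 210 s, if anything falls off the work surface, if the arm or the gripper's body presses on something with over 40 N, if the wrist force passes 120 N, or if a joint passes its speed limit or range.

## Robot

A 6-joint arm with a two-finger parallel gripper is mounted at the origin on a cart in front of the work surface, level with it; the furniture and walls round the work are solid. World frame = base frame: x ahead of the robot, y to its left, z up, the work surface at z = 0. Lengths are in mm, angles in rad, forces in N, time in s.
With the tool pointing down it reaches from about 350 to 875 mm from the base axis. Payload 4.2 kg.
Tool frame: the origin (TCP) lies between the finger pads; the fingertips stand 25 mm ahead of it and the grasp point (between the pads) lies 6 mm ahead of it; z points along the fingers, y is the line along which they close (so a half turn about z gives the same grasp; the last joint's range is limited). The gripper opens to 85 mm and grips with 20 to 120 N. Pads are 22 mm wide; open, the fingers measure 114 mm over their backs; the gripper's body (76 mm by 85 mm) begins 54 mm behind the grasp point. The pads swing forward as they close: fully open they stand 13 mm farther back than shut.
Start: joints at [-0.941, 0.385, 0.008, 0, -1.194, -0.259], TCP at [226.49, -582.496, 256.312] pointing down, gripper open.
Joint ranges: [-3.14, 3.14], [-1.21, 2.06], [-1.07, 1.41], [-3.16, 2.05], [-2.99, -0.16], [-3.1, 3.1]. Speed limits (rad/s): [2.79, 2.79, 3.14, 3.14, 3.14, 3.14].

## Interface

Orientations are given as a unit quaternion [x, y, z, w].
In Python, from bench import read_state, imaging, workorder, nets gives the robot as it stands.
- The arm moves only by the tool apply_moves, never from a script. Its argument "rows" is a list of rows, each an object with "hand": the opening, from -1 (shut) to 1 (fully open); "delta_pos": the shift along the tool's x, y, z in mm, a list of three; "yaw": the turn about the tool's z in rad. A call has 1 to 12 rows; each row is the pose to reach, as a shift and turn from the pose commanded when the call began, along the tool's axes at that moment; what a row does not reach only later rows make up. A row lasts 1/12 s, in which the tool goes at most 41.7 mm and 7.16 degrees, less where a joint would pass 70% of its speed; a pose out of reach is approached as far as the arm can. A call with a gripper value outside its range is refused whole. The fingers move at their own pace and stop on an object; the grip force is fixed at half the most. Time passes only in rows, so rows that repeat a pose let the fingers close. It gives the time, the measured TCP pose, the force, the opening and the grip force at its end, in the units of the state.
- read_state(): the state, without advancing time (a new reading comes with each control period).
- imaging.get_image(name): name is "side" or "top"; returns a dict with "pixels" (480x640x3 uint8, red, green, blue), "fx", "fy", "cx", "cy" (pixels), "xyz" and "rotation" of the camera in the world. Camera axes: x right, y down, z forward; pixel columns grow to the right and rows downward; lengths in mm; the calibration is good to about 2 mm. A picture is of the moment at which its call begins. There is no depth.
- workorder.job_done(): hands the job in; it is judged then, once.
Trained networks look in the newest picture that a camera, given by its name, has taken for a name from the list of things; names that differ only in an ending like _2 or _b are one class to them, and where a whole thing is asked for, a point or a joint stands for the part that bears it (a point fixed in the world has none). Each returns a list of dicts, best first, with "score" (0 to 1); they miss things now and then, are a little off and sometimes report something else, mostly with a low value. They report only what shows in the picture. A call takes as long as a camera call.
- nets.find_in(camera, query): "location" ([row, column] in pixels, amid what is visible of it).
- nets.pinpoint(camera, query): "location" ([row, column] in pixels: a listed point, or the origin of a listed thing).
The state is a dict: "clock": time; "joints": joint angles; "joint_vel": joint speeds; "joint_efforts": joint torques, N m; "position": TCP position; "ee_rot": TCP orientation; "contact_force": force on the tool from outside, world axes, zero at the start; "wrist_torque": the same for the moment, N m; "gripper_width": finger opening in mm; "grasp_force": force on a finger pad.
Only numpy, scipy, OpenCV 4.12 (cv2) and the standard library are available. Lean on these libraries where they do the work, as an engineer would, in place of code of your own. Each camera call takes 0.05 s, during which the arm holds its last target. There are 200 camera calls.

## Working session

There is one attempt and no reset: what is moved stays moved. The work goes in short steps, Python scripts to look and compute and a tool call to move; the robot and the scene stay as the last step left them, time stands still between calls to the robot, and variables do not carry over. Pictures are saved under pics/ and viewed, at most 14 in all, crops included, and the job is handed in when it is done.

Besides the shell and the picture viewer there is one more tool, called after "Request:" by a JSON object that holds its "api" and its "payload", one argument or row to a line. apply_moves: Moves the arm, as the interface text tells. Its arguments: {"type":"object","properties":{"rows":{"type":"array"}},"required":["rows"]}

```bash
mkdir -p pics; ls; cat > h.py <<'E'
import numpy as np, cv2
from bench import read_state, imaging, workorder, nets
from scipy.spatial.transform import Rotation as R
def rot(c):
    r=np.array(c["rotation"],float)
    return r if r.shape==(3,3) else R.from_quat(r).as_matrix()
def ray(c,loc):
    d=np.array([(loc[1]-c["cx"])/c["fx"],(loc[0]-c["cy"])/c["fy"],1.])
    d=rot(c)@d; return np.array(c["xyz"],float),d/np.linalg.norm(d)
def atz(c,loc,z):
    o,d=ray(c,loc); return o+d*(z-o[2])/d[2]
def tri(c1,l1,c2,l2):
    o1,d1=ray(c1,l1);o2,d2=ray(c2,l2)
    A=np.stack([d1,-d2],1); s=np.linalg.lstsq(A,o2-o1,rcond=None)[0]
    p,q=o1+s[0]*d1,o2+s[1]*d2
    return (p+q)/2,np.linalg.norm(p-q)
def proj(c,p):
    v=rot(c).T@(np.array(p,float)-np.array(c["xyz"],float))
    return np.array([c["cy"]+c["fy"]*v[1]/v[2],c["cx"]+c["fx"]*v[0]/v[2]])
E
python3 - <<'E'
from h import *
print(read_state())
for n in ("side","top"):
    c=imaging.get_image(n); cv2.imwrite(f"pics/{n}0.png",cv2.cvtColor(c["pixels"],cv2.COLOR_RGB2BGR))
    print(n,c["fx"],c["fy"],c["cx"],c["cy"],c["xyz"],c["rotation"])
    for q in ("rack","holder_a","grip_a","slot_a","pallet","nest_1","knob_1","lever_1","tin_lid","flux_jar"):
        f=nets.pinpoint if q!="lever_1" else nets.find_in
        print(q,[(np.round(r["location"]).astype(int).tolist(),round(r["score"],2)) for r in f(n,q)][:6])
E
```

```text
pics
{'clock': 0.0, 'joints': array([-9.41381463e-01,  3.85553192e-01,  6.63945853e-03, -5.22868028e-04,
       -1.19399920e+00, -2.58600825e-01]), 'joint_vel': array([ 1.46653409e-03,  3.01453870e-05,  4.24481888e-05, -4.84261149e-04,
       -1.02634159e-03,  7.19601816e-04]), 'joint_efforts': array([ 6.13780030e-04, -3.92289305e+01,  1.88396412e+01,  4.18592378e+00,
       -4.61705917e-03,  1.13764324e-05]), 'position': array([ 226.31954488, -582.01831829,  255.2253487 ]), 'ee_rot': array([-1.84251686e-01,  9.82878496e-01,  1.06006955e-03, -2.35177235e-04]), 'contact_force': array([-0.26961959,  0.22736379, -0.8355499 ]), 'wrist_torque': array([-0.00871682, -0.00154704,  0.00214257]), 'grasp_force': 0.0, 'gripper_width': 85.60305373420931}
side 477.37155017752536 477.37155017752536 327.4692359102803 239.29155571961152 [-66.69200773 883.69241936 840.41043995] [-0.25369378  0.86012944 -0.4234973   0.12832323]
rack [([310, 270], 0.79), ([281, 301], 0.69), ([281, 292], 0.63)]
holder_a [([281, 291], 0.9), ([296, 270], 0.62)]
grip_a [([295, 278], 0.94), ([278, 297], 0.93)]
slot_a [([295,
[... 316 characters left out ...]
_jar [([360, 198], 0.96)]
top 517.7492418848213 517.7492418848213 313.16370969626394 249.64795424771657 [ 224.03201886   52.72554311 1529.67381033] [-0.6969244   0.71166239 -0.05567846  0.06879637]
rack [([250, 248], 0.66)]
holder_a [([250, 244], 0.82), ([248, 273], 0.82)]
grip_a [([256, 244], 0.72)]
slot_a [([242, 242], 0.79), ([266, 427], 0.67), ([243, 273], 0.63)]
pallet [([265, 426], 0.74)]
nest_1 [([260, 398], 0.91), ([266, 428], 0.59), ([266, 460], 0.58), ([295, 267], 0.48)]
knob_1 [([242, 430], 0.6), ([247, 464], 0.59), ([235, 397], 0.43)]
lever_1 [([250, 452], 0.66), ([241, 392], 0.56), ([253, 243], 0.55), ([249, 424], 0.46)]
tin_lid [([294, 266], 0.59)]
flux_jar [([242, 176], 0.44)]
```

```bash
python3 - <<'E'
import cv2
a=cv2.imread("pics/side0.png"); b=cv2.imread("pics/top0.png")
cv2.imwrite("pics/s1.png",cv2.resize(a[160:390,160:440],(800,600),interpolation=cv2.INTER_CUBIC)[:600])
cv2.imwrite("pics/t1.png",cv2.resize(b[190:340,160:510],None,fx=2.28,fy=2.28,interpolation=cv2.INTER_CUBIC))
E
```

```text
(no output)
```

View pics/s1.png

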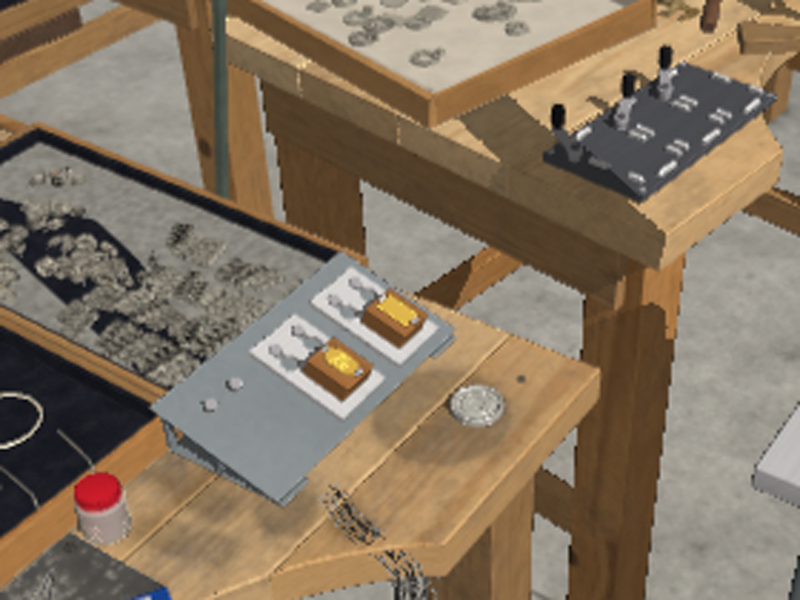

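View pics/t1.png

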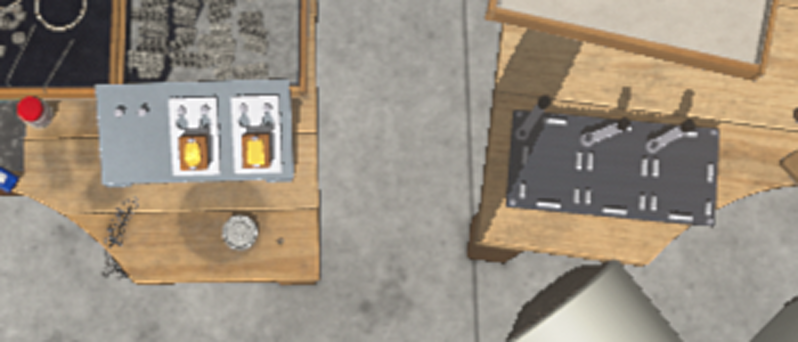

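The side view shows two holders on the rack: oval (about 343,365 in the crop) in the middle place and rectangular (about 400,315) in the right place, with the left place empty. The pallet is at about (660,130), and all three levers are partly swung. The top view agrees: +x is up for both rack and pallet, and the levers are on the upper side. Next I fit poses to the silhouettes.

```bash
cat >> h.py <<'E'
from scipy.optimize import minimize
S=4
def cam(n): return imaging.get_image(n)
def hullmask(c,pts,win):
    r0,r1,c0,c1=win
    p=np.array([proj(c,q) for q in pts]); 
    xy=np.stack([(p[:,1]-c0+.5)*S,(p[:,0]-r0+.5)*S],1).astype(np.float32)
    m=np.zeros(((r1-r0)*S,(c1-c0)*S),np.uint8)
    cv2.fillConvexPoly(m,np.round(cv2.convexHull(xy)*16).astype(np.int32),255,shift=4)
    return m
def win(c,pts,pad=8):
    p=np.array([proj(c,q) for q in pts]); a=np.floor(p.min(0)-pad).astype(int); b=np.ceil(p.max(0)+pad).astype(int)
    return max(a[0],0),min(b[0],480),max(a[1],0),min(b[1],640)
def fit(cams,masks,hulls,x0,step):
    """masks: soft 0..1 full images; hulls(x)-> list of point sets"""
    wins=[win(c,np.vstack(hulls(x0)),10) for c in cams]
    def cost(x):
        e=0
        for c,m,w in zip(cams,masks,wins):
            M=0
            for h in hulls(x): M=np.maximum(M,hullmask(c,h,w))
            M=cv2.resize(M.astype(np.float32)/255,(w[3]-w[2],w[1]-w[0]),interpolation=cv2.INTER_AREA)
            e+=((M-m[w[0]:w[1],w[2]:w[3]])**2).sum()
        return e
    x0=np.array(x0,float); sx=np.vstack([x0]+[x0+np.eye(len(x0))[i]*step[i] for i in range(len(x0))])
    r=minimize(cost,x0,method="Nelder-Mead",options=dict(initial_simplex=sx,xatol=1e-3,fatol=1e-3,maxiter=400))
    return r.x,r.fun
def box(x0,x1,y0,y1,z0,z1): return np.array([[a,b,d] for a in(x0,x1) for b in(y0,y1) for d in(z0,z1)],float)
def place(P,x,y,z,yaw,tilt=0): return R.from_euler("ZY",[yaw,-tilt]).apply(P)+[x,y,z]
def hold(x,tilt=np.radians(20)): # x,y,z,yaw of holder origin
    return [place(box(-50,50,-30,30,0,6),*x,tilt),place(box(-40,4,-18,18,6,30),*x,tilt)]
def pall(x): return [place(box(-64,64,-134,134,5,16),x[0],x[1],0,x[2])]
E
python3 - <<'E'
from h import *
from itertools import product
s=cam("side"); t=cam("top")
def pp(c,q,f=nets.pinpoint): return [r["location"] for r in f(c,q) if r["score"]>.35]
for q in ("holder_a","grip_a","slot_a","nest_1","knob_1","pallet","rack"):
    A,B=pp("side",q),pp("top",q)
    for a,b in product(A,B):
        p,e=tri(s,a,t,b)
        if e<15 : print(q,np.round(p,1),"err",round(e,1),np.round(a),np.round(b))
for q in ("tin_lid","flux_jar"):
    for b in pp("top",q): print(q,np.round(atz(t,b,4)))
for n,c,pts in (("side",s,[(212,395),(205,394),(300,262),(190,393)]),("top",t,[(268,420),(280,440),(250,210),(240,500)])):
    for p in pts: print(n,p,c["pixels"][p],end=" ")
print()
np.save("s.npy",s["pixels"])
E
```

```text
holder_a [495.1 277.3  43.4] err 0.5 [297. 270.] [249. 245.]
holder_a [501.5 270.2  34.1] err 0.7 [297. 270.] [248. 248.]
holder_a [496.4 196.   46.6] err 1.2 [277. 290.] [248. 272.]
grip_a [470.5 271.9  62.9] err 5.8 [294. 278.] [257. 246.]
grip_a [468.6 203.7  52.2] err 1.1 [281. 297.] [257. 270.]
slot_a [524.7 270.4  33.4] err 0.6 [294. 263.] [240. 248.]
slot_a [507.1 195.   42.6] err 1.8 [276. 287.] [245. 273.]
nest_1 [ 436.1 -348.     7.8] err 12.2 [198. 408.] [264. 457.]
knob_1 [ 531.3 -168.6   52.9] err 1.8 [203. 353.] [233. 398.]
knob_1 [ 488.7 -350.7   54.2] err 0.6 [180. 393.] [246. 462.]
knob_1 [ 498.8 -271.    55.8] err 8.0 [190. 380.] [242. 433.]
pallet [ 440.2 -263.1  -10.4] err 1.8 [214. 392.] [267. 428.]
rack [499.7 277.7   3.6] err 2.5 [309. 270.] [250. 247.]
tin_lid [365. 213.   4.]
flux_jar [541. 494.   4.]
side (212, 395) [74 76 80] side (205, 394) [76 76 80] side (300, 262) [136 141 143] side (190, 393) [158 154 156] top (268, 420) [89 88 90] top (280, 440) [138 136 138] top (250, 210) [156 165 171] top (240, 500) [207 173 127]
```

```bash
cat >> h.py <<'E'
def pmask(c):
    p=c["pixels"].astype(float); d=p[...,0]-p[...,2]
    m=np.clip((28-d)/20,0,1); return m
def hmask(c):
    p=c["pixels"].astype(float); d=p[...,0]-p[...,2]
    m=np.maximum(np.clip((p.min(2)-175)/45,0,1),np.clip((d-5)/20,0,1)); 
    return cv2.morphologyEx(m.astype(np.float32),cv2.MORPH_CLOSE,np.ones((5,5)))
def fitn(cams,masks,hulls,x0,step,ign=()):
    ms=[m.copy() for m in masks]
    for c,m in zip(cams,ms):
        for p,r in ign:
            q=proj(c,p); cv2.circle(m,(int(round(q[1])),int(round(q[0]))),r,float("nan"),-1)
    global np_nan
    wins=[win(c,np.vstack(hulls(x0)),8) for c in cams]
    def cost(x):
        e=0
        for c,m,w in zip(cams,ms,wins):
            M=0
            for h in hulls(x): M=np.maximum(M,hullmask(c,h,w))
            M=cv2.resize(M.astype(np.float32)/255,(w[3]-w[2],w[1]-w[0]),interpolation=cv2.INTER_AREA)
            e+=np.nansum((M-m[w[0]:w[1],w[2]:w[3]])**2)
        return e
    x0=np.array(x0,float); sx=np.vstack([x0]+[x0+np.eye(len(x0))[i]*step[i] for i in range(len(x0))])
    r=minimize(cost,x0,method="Nelder-Mead",options=dict(initial_simplex=sx,xatol=1e-3,fatol=1e-3,maxiter=400))
    return r.x,r.fun
E
sed -i '/^def fit(cams/,/^    return r.x,r.fun$/d' h.py; sed -i 's/def fitn/def fit/;/global np_nan/d' h.py
python3 - <<'E'
from h import *
s=cam("side"); t=cam("top")
K=[(531,-169,45),(499,-271,45),(489,-351,45)]
ign=[((k[0]-12,k[1]+5,35),9) for k in K]
for cs in ([s],[t],[s,t]):
    x,f=fit(cs,[pmask(c) for c in cs],pall,[450,-263,-.05],[6,6,.05],ign); print("pallet",np.round(x,3),round(f,1))
for y in (275,196):
    x0=[496,y,44,-.03]
    for cs in ([s,t],):
        x,f=fit(cs,[hmask(c) for c in cs],hold,x0,[6,6,6,.05]); print("holder",np.round(x,3),round(f,1))
    for cs in ([s],[t]):
        z=x[2]; xx,f=fit(cs,[hmask(c) for c in cs],lambda v:hold([v[0],v[1],z,v[2]]),[496,y,-.03],[6,6,.05]); print("  1cam",np.round(xx,3),round(f,1))
for n,c in (("side",s),("top",t)):
  for q in("pallet",):
    m=np.vstack([np.hstack([pmask(c),hmask(c)])]);cv2.imwrite(f"pics/m_{n}.png",m*255)
a=cv2.imread("pics/m_side.png")[170:330]; b=cv2.imread("pics/m_top.png")[200:340]
a=np.hstack([a[:,330:450],a[:,640+220:640+340]]);b=np.hstack([b[:,370:490],b[:,640+190:640+310]])
cv2.imwrite("pics/m.png",cv2.resize(np.vstack([a,b]),None,fx=2,fy=2,interpolation=cv2.INTER_NEAREST))
E
```

```text
pallet [ 4.48130e+02 -2.64509e+02 -1.21000e-01] 164.8
pallet [ 4.47505e+02 -2.60620e+02 -1.24000e-01] 222.7
pallet [ 4.47943e+02 -2.61368e+02 -1.21000e-01] 403.9
holder [4.90203e+02 2.78296e+02 3.79730e+01 1.80000e-02] 1438.9
  1cam [4.90531e+02 2.78189e+02 2.30000e-02] 1051.1
  1cam [4.91376e+02 2.78596e+02 2.00000e-03] 371.4
holder [4.87044e+02 1.98317e+02 4.32910e+01 3.00000e-02] 1763.2
  1cam [4.87157e+02 1.98381e+02 6.40000e-02] 1234.4
  1cam [4.91557e+02 1.98359e+02 1.10000e-02] 520.8[ WARN:0@5.325] global loadsave.cpp:1063 imwrite_ Unsupported depth image for selected encoder is fallbacked to CV_8U.
```

View pics/m.png

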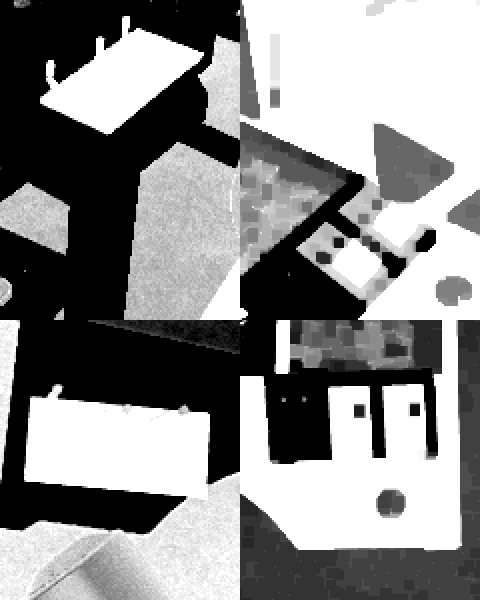

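The masks show a clean pallet silhouette in both views, and the fits agree at about (448,-262), yaw -0.121. The holder mask bleeds into its surroundings because of the closing step, so I'll drop that and refit.

```bash
cat >> h.py <<'E'
def hmask(c,lo):
    p=c["pixels"].astype(float); d=p[...,0]-p[...,2]
    return np.maximum(np.clip((p.min(2)-lo)/40,0,1),np.clip((d-5)/20,0,1))
E
python3 - <<'E'
from h import *
s=cam("side"); t=cam("top")
for P in ((490,278,38),(490,198,38)):
    for dx in (35,-47): 
        q=place(np.array([[dx,22,6.]]),*P,0,np.radians(20))[0]
        for n,c in(("s",s),("t",t)):
            r=np.round(proj(c,q)).astype(int); print(n,r,c["pixels"][r[0],r[1]],end=" ")
print()
ms,mt=hmask(s,155),hmask(t,180)
for y in (278,198):
    x0=[491,y,38,0.01]
    x,f=fit([s,t],[ms,mt],hold,x0,[4,4,4,.05]); print("holder",np.round(x,3),round(f,1))
    for z in (35,38,41,44):
      for c,m in ((s,ms),(t,mt)):
        xx,f=fit([c],[m],lambda v:hold([v[0],v[1],z,v[2]]),[491,y,.01],[4,4,.05]); print("  ",z,np.round(xx,3),round(f,1),end=" ")
      print()
# rack board outline
E
```

```text
s [295 255] [155 153 153] t [240 237] [229 228 230] s [317 282] [205 202 199] t [267 238] [170 175 181] s [276 276] [163 159 160] t [239 264] [239 238 240] s [296 302] [209 206 205] t [267 265] [154 163 169] 
holder [4.95319e+02 2.79184e+02 3.52250e+01 5.00000e-03] 1636.8
   35 [ 4.95080e+02  2.77145e+02 -3.00000e-03] 1158.3    35 [4.96202e+02 2.79152e+02 6.00000e-03] 523.4 
   38 [4.93140e+02 2.79285e+02 6.00000e-03] 1109.5    38 [4.95630e+02 2.78751e+02 9.00000e-03] 524.7 
   41 [4.90326e+02 2.81429e+02 2.90000e-02] 1111.5    41 [4.95057e+02 2.78183e+02 4.00000e-03] 487.4 
   44 [ 4.88489e+02  2.83464e+02 -8.00000e-03] 1113.1    44 [ 4.94653e+02  2.77756e+02 -4.00000e-03] 449.5 
holder [4.95177e+02 1.98225e+02 3.73280e+01 3.60000e-02] 2023.4
   35 [4.95442e+02 1.95547e+02 4.70000e-02] 1369.9    35 [4.96751e+02 1.99335e+02 8.00000e-03] 632.4 
   38 [4.93190e+02 1.97931e+02 3.60000e-02] 1347.5    38 [4.96084e+02 1.98957e+02 4.00000e-03] 654.8 
   41 [4.90724e+02 2.00339e+02 5.10000e-02] 1375.3    41 [4.95991e+02 1.98765e+02 1.10000e-02] 658.8 
   44 [4.89515e+02 2.02493e+02 5.70000e-02] 1357.7    44 [4.95402e+02 1.98184e+02 6.00000e-03] 660.2
```

The holder fits are now consistent: oval about (495.5,278.8,36) and rectangle about (495.5,198.6,36.5), both at yaw 0.006. Pallet-frame knob positions give lever angles of about 0.54, 1.16 and 1.13. I'll use nests 1 and 3, starting by swinging lever 3 clear.

```bash
cat >> h.py <<'E'
PAL=[448,-262,-.121]
def p2w(xy,P=None):
    P=P or PAL; return place(np.array([[xy[0],xy[1],0.]]),P[0],P[1],0,P[2])[0][:2]
def plan(wps,ang):
    """wps world xyz TCP; ang: world direction (rad) of tool y line"""
    s=read_state(); M=R.from_quat(s["ee_rot"]).as_matrix(); p=np.array(s["position"])
    a=np.arctan2(M[1,1],M[0,1]); d=-(ang-a); d=(d+np.pi/2)%np.pi-np.pi/2
    print("j6",round(s["joints"][5],2),"yaw",round(d,3),"pos",np.round(p,1),"F",np.round(s["contact_force"],1),"w",round(s["gripper_width"],1))
    for w in wps: print("  w",np.round(w,0),"d",np.round(M.T@(np.array(w)-p),1).tolist())
def knob(k,th): return np.array([32+46*np.cos(th),42+84*(2-k)-46*np.sin(th)])
D=np.array([1,1])/2**.5
E
python3 - <<'E'
from h import *
a=PAL[2]+np.pi/4
for k,th in ((3,1.13),(1,.544)):
    W=[]
    for t,g,z in ((th,34,130),(th,34,72),(th,22,72),(th/2,22,72),(0,22,72),(0,40,72),(0,40,130)):
        W.append([*p2w(knob(k,t)-D*g),z])
    plan(W,a)
E
```

```text
j6 -0.26 yaw 1.277 pos [ 226.5 -582.5  256.3] F [-0.4 -0.5 -0.5] w 85.7
  w [ 462. -372.  130.] d [-296.1, 110.6, 126.3]
  w [ 462. -372.   72.] d [-296.1, 110.6, 184.3]
  w [ 472. -365.   72.] d [-307.6, 114.0, 184.3]
  w [ 493. -350.   72.] d [-332.5, 119.9, 184.3]
  w [ 503. -327.   72.] d [-350.5, 138.3, 184.3]
  w [ 489. -338.   72.] d [-333.2, 133.0, 184.3]
  w [ 489. -338.  130.] d [-333.2, 133.0, 126.3]
j6 -0.26 yaw 1.277 pos [ 226.5 -582.5  256.3] F [-0.4 -0.5 -0.5] w 85.7
  w [ 504. -190.  130.] d [-401.2, 265.0, 126.3]
  w [ 504. -190.   72.] d [-401.2, 265.0, 184.3]
  w [ 514. -183.   72.] d [-412.7, 268.5, 184.3]
  w [ 520. -172.   72.] d [-422.5, 276.3, 184.3]
  w [ 523. -160.   72.] d [-429.8, 286.3, 184.3]
  w [ 509. -171.   72.] d [-412.6, 281.1, 184.3]
  w [ 509. -171.  130.] d [-412.6, 281.1, 126.3]
```

Request:
{"api": "apply_moves", "payload": {
  "rows": [
    {"hand": -1,"delta_pos": [-37,14,16],"yaw": 0.11},
    {"hand": -1,"delta_pos": [-74,28,32],"yaw": 0.22},
    {"hand": -1,"delta_pos": [-111,42,48],"yaw": 0.33},
    {"hand": -1,"delta_pos": [-148,56,64],"yaw": 0.44},
    {"hand": -1,"delta_pos": [-185,70,80],"yaw": 0.55},
    {"hand": -1,"delta_pos": [-222,84,96],"yaw": 0.66},
    {"hand": -1,"delta_pos": [-259,98,112],"yaw": 0.77},
    {"hand": -1,"delta_pos": [-296,110,126],"yaw": 0.88},
    {"hand": -1,"delta_pos": [-296,110,126],"yaw": 1.0},
    {"hand": -1,"delta_pos": [-296,110,126],"yaw": 1.12},
    {"hand": -1,"delta_pos": [-296,110,126],"yaw": 1.24},
    {"hand": -1,"delta_pos": [-296,110,126],"yaw": 1.277}
  ]
}}

```text
clock: 3.2
position: [463.0, -372.3, 130.1]
ee_rot: [0.439, 0.898, -0.0, -0.0]
contact_force: [-0.4, -0.8, 0.0]
gripper_width: 0.2
grasp_force: 0.0
```

```bash
python3 - <<'E'
from h import *
t=cam("top")
print(np.round(fit([t],[pmask(t)],pall,PAL,[6,6,.05],[((500,-250,40),30)])[0],3))
cv2.imwrite("pics/a1.png",cv2.resize(cv2.cvtColor(t["pixels"],cv2.COLOR_RGB2BGR)[200:340,360:520],None,fx=4,fy=4,interpolation=cv2.INTER_CUBIC))
plan([[462,-372,72]],PAL[2]+np.pi/4)
a=PAL[2]+np.pi/4
k,th=3,1.13
plan([[*p2w(knob(k,t)-D*g),z] for t,g,z in ((th,34,72),(th,22,72),(th*.75,22,72),(th/2,22,72),(th/4,22,72),(0,22,72))],a)
E
```

```text
[ 4.44575e+02 -2.61605e+02 -1.33000e-01]
j6 -2.07 yaw -0.002 pos [ 462.9 -372.5  130.2] F [ 1.   0.5 -0.1] w 0.0
  w [ 462 -372   72] d [0.9, -0.4, 58.2]
j6 -2.07 yaw -0.002 pos [ 462.9 -372.5  130.2] F [ 1.   0.5 -0.1] w 0.0
  w [ 462. -372.   72.] d [0.5, -0.2, 58.2]
  w [ 472. -365.   72.] d [0.5, 11.8, 58.2]
  w [ 483. -359.   72.] d [-2.0, 24.5, 58.2]
  w [ 493. -350.   72.] d [-1.0, 37.4, 58.2]
  w [ 500. -339.   72.] d [3.6, 49.5, 58.2]
  w [ 503. -327.   72.] d [11.4, 59.8, 58.2]
```

View pics/a1.png

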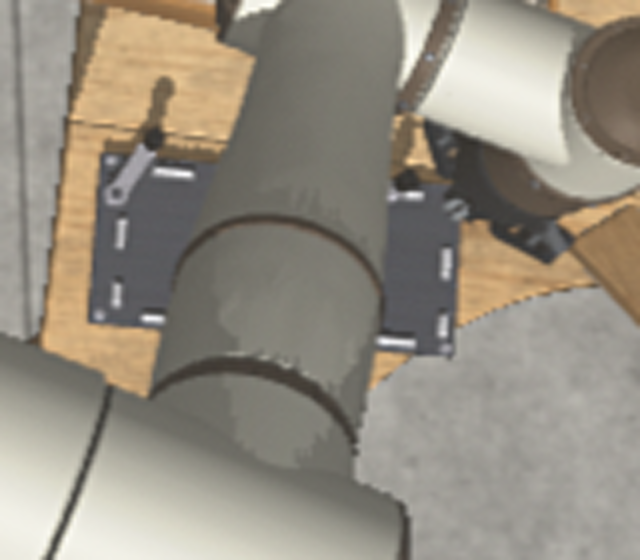

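The top view shows the arm covering most of the pallet. Lever 1's knob is at about (152,138) in the crop, and the gripper stands beyond knob 3 at about (405,180). The pallet hasn't moved, so I descend and push lever 3 open.

Request:
{"api": "apply_moves", "payload": {
  "rows": [
    {"hand": -1,"delta_pos": [0,0,20],"yaw": 0},
    {"hand": -1,"delta_pos": [0,0,40],"yaw": 0},
    {"hand": -1,"delta_pos": [0,0,58],"yaw": 0},
    {"hand": -1,"delta_pos": [0,0,58],"yaw": 0},
    {"hand": -1,"delta_pos": [0,6,58],"yaw": 0},
    {"hand": -1,"delta_pos": [0,12,58],"yaw": 0},
    {"hand": -1,"delta_pos": [-1,18,58],"yaw": 0},
    {"hand": -1,"delta_pos": [-2,24,58],"yaw": 0},
    {"hand": -1,"delta_pos": [-2,30,58],"yaw": 0},
    {"hand": -1,"delta_pos": [-1,37,58],"yaw": 0},
    {"hand": -1,"delta_pos": [2,43,58],"yaw": 0},
    {"hand": -1,"delta_pos": [3,49,58],"yaw": 0}
  ]
}}

```text
clock: 4.25
position: [499.2, -339.2, 72.4]
ee_rot: [0.438, 0.899, 0.0, -0.0]
contact_force: [-2.3, 0.8, 0.7]
gripper_width: -0.2
grasp_force: 0.9
```

Request:
{"api": "apply_moves", "payload": {
  "rows": [
    {"hand": -1,"delta_pos": [2,3,0],"yaw": 0},
    {"hand": -1,"delta_pos": [5,6,0],"yaw": 0},
    {"hand": -1,"delta_pos": [8,8,0],"yaw": 0},
    {"hand": -1,"delta_pos": [8,10,0],"yaw": 0}
  ]
}}

```text
clock: 4.58
position: [500.2, -328.5, 72.4]
ee_rot: [0.438, 0.899, -0.001, -0.002]
contact_force: [-6.8, -10.2, 3.2]
gripper_width: -0.1
grasp_force: 5.6
```

Request:
{"api": "apply_moves", "payload": {
  "rows": [
    {"hand": -1,"delta_pos": [0,-10,0],"yaw": 0},
    {"hand": -1,"delta_pos": [0,-20,0],"yaw": 0},
    {"hand": -1,"delta_pos": [0,-20,-30],"yaw": 0},
    {"hand": -1,"delta_pos": [0,-20,-60],"yaw": 0},
    {"hand": -1,"delta_pos": [0,-20,-60],"yaw": 0}
  ]
}}

```text
clock: 5.0
position: [489.1, -342.0, 138.2]
ee_rot: [0.437, 0.899, -0.0, 0.006]
contact_force: [1.2, -0.2, 0.1]
gripper_width: 0.1
grasp_force: 0.0
```

```bash
python3 - <<'E'
from h import *
a=PAL[2]+np.pi/4
k,th=1,.544
plan([[*p2w(knob(k,t)-D*g),z] for t,g,z in ((th,34,130),(th,34,72),(th,22,72),(th/2,22,72),(0,22,72),(0,18,72))],a)
E
```

```text
j6 -2.14 yaw 0.001 pos [ 489.1 -342.   138.2] F [ 1.2 -0.2  0.1] w 0.1
  w [ 504. -190.  130.] d [110.1, 105.7, 7.6]
  w [ 504. -190.   72.] d [110.7, 105.5, 65.6]
  w [ 514. -183.   72.] d [110.7, 117.5, 65.7]
  w [ 520. -172.   72.] d [115.3, 129.1, 65.7]
  w [ 523. -160.   72.] d [122.8, 139.0, 65.6]
  w [ 526. -157.   72.] d [122.8, 143.0, 65.7]
```

Request:
{"api": "apply_moves", "payload": {
  "rows": [
    {"hand": -1,"delta_pos": [28,26,0],"yaw": 0},
    {"hand": -1,"delta_pos": [55,52,0],"yaw": 0},
    {"hand": -1,"delta_pos": [83,79,0],"yaw": 0},
    {"hand": -1,"delta_pos": [111,105,0],"yaw": 0},
    {"hand": -1,"delta_pos": [111,105,30],"yaw": 0},
    {"hand": -1,"delta_pos": [111,105,65],"yaw": 0},
    {"hand": -1,"delta_pos": [111,105,65],"yaw": 0},
    {"hand": -1,"delta_pos": [111,111,65],"yaw": 0},
    {"hand": -1,"delta_pos": [111,117,65],"yaw": 0},
    {"hand": -1,"delta_pos": [113,123,65],"yaw": 0},
    {"hand": -1,"delta_pos": [115,129,65],"yaw": 0},
    {"hand": -1,"delta_pos": [119,134,65],"yaw": 0}
  ]
}}

```text
clock: 6.0
position: [519.8, -163.7, 68.7]
ee_rot: [0.438, 0.899, 0.0, 0.001]
contact_force: [-1.3, -7.0, 0.9]
gripper_width: -0.3
grasp_force: 3.7
```

Request:
{"api": "apply_moves", "payload": {
  "rows": [
    {"hand": -1,"delta_pos": [2,2,0],"yaw": 0},
    {"hand": -1,"delta_pos": [4,4,0],"yaw": 0},
    {"hand": -1,"delta_pos": [4,6,0],"yaw": 0}
  ]
}}

```text
clock: 6.25
position: [518.3, -158.5, 68.2]
ee_rot: [0.438, 0.899, -0.002, -0.002]
contact_force: [-7.3, -13.5, 5.6]
gripper_width: 0.1
grasp_force: 7.2
```

Request:
{"api": "apply_moves", "payload": {
  "rows": [
    {"hand": -1,"delta_pos": [0,-10,0],"yaw": 0},
    {"hand": -1,"delta_pos": [0,-20,0],"yaw": 0},
    {"hand": -1,"delta_pos": [0,-20,-30],"yaw": 0},
    {"hand": -1,"delta_pos": [0,-20,-65],"yaw": 0},
    {"hand": -1,"delta_pos": [0,-20,-100],"yaw": 0},
    {"hand": -1,"delta_pos": [0,-20,-100],"yaw": 0}
  ]
}}

```text
clock: 6.75
position: [509.4, -169.8, 175.1]
ee_rot: [0.437, 0.899, 0.003, 0.008]
contact_force: [0.9, -0.0, 0.6]
gripper_width: 0.3
grasp_force: 0.0
```

```bash
python3 - <<'E'
from h import *
plan([[473.5,198.6,150],[473.5,198.6,110],[473.5,198.6,75]],np.pi/2+.006)
E
```

```text
j6 -2.46 yaw -0.91 pos [ 509.4 -169.8  175.1] F [ 0.9 -0.   0.6] w 0.3
  w [474. 199. 150.] d [312.0, 199.2, 23.7]
  w [474. 199. 110.] d [312.5, 198.8, 63.7]
  w [474. 199.  75.] d [312.9, 198.4, 98.7]
```

Request:
{"api": "apply_moves", "payload": {
  "rows": [
    {"hand": 0.2,"delta_pos": [32,20,0],"yaw": -0.1},
    {"hand": 0.2,"delta_pos": [64,40,0],"yaw": -0.2},
    {"hand": 0.2,"delta_pos": [96,60,0],"yaw": -0.3},
    {"hand": 0.2,"delta_pos": [128,80,0],"yaw": -0.4},
    {"hand": 0.2,"delta_pos": [160,101,0],"yaw": -0.5},
    {"hand": 0.2,"delta_pos": [192,122,0],"yaw": -0.6},
    {"hand": 0.2,"delta_pos": [224,142,0],"yaw": -0.7},
    {"hand": 0.2,"delta_pos": [256,163,0],"yaw": -0.8},
    {"hand": 0.2,"delta_pos": [288,183,10],"yaw": -0.9},
    {"hand": 0.2,"delta_pos": [312,199,20],"yaw": -0.91},
    {"hand": 0.2,"delta_pos": [312,199,24],"yaw": -0.91},
    {"hand": 0.2,"delta_pos": [312,199,24],"yaw": -0.91}
  ]
}}

```text
clock: 7.75
position: [468.3, 200.4, 142.3]
ee_rot: [-0.003, 1.0, -0.0, -0.001]
contact_force: [-0.0, -0.4, 0.4]
gripper_width: 51.2
grasp_force: 0.0
```

```bash
python3 - <<'E'
from h import *
plan([[473.5,198.6,100],[473.5,198.6,74]],np.pi/2+.006)
s=cam("side");t=cam("top")
ign=[((510,-168,40),13),((510,-255,40),16),((510,-336,40),13)]
for cs in ([s],[t],[s,t]): print(np.round(fit(cs,[pmask(c) for c in cs],pall,PAL,[6,6,.05],ign)[0],3))
for n,c in(("side",s),("top",t)): cv2.imwrite(f"pics/b_{n}.png",cv2.cvtColor(c["pixels"],cv2.COLOR_RGB2BGR))
a=cv2.imread("pics/b_side.png")[220:330,210:360];b=cv2.imread("pics/b_side.png")[165:240,330:430];c=cv2.imread("pics/b_top.png")[215:305,380:480]
z=lambda i:cv2.resize(i,(400,300),interpolation=cv2.INTER_CUBIC)
cv2.imwrite("pics/b1.png",np.vstack([np.hstack([z(a),z(b)]),np.hstack([z(c),z(cv2.imread("pics/b_top.png")[200:290,210:310])])]))
E
```

```text
j6 -2.29 yaw 0.0 pos [468.3 200.4 142.3] F [-0.  -0.4  0.4] w 51.2
  w [474. 199. 100.] d [-5.2, -1.8, 42.3]
  w [474. 199.  74.] d [-5.2, -1.8, 68.3]
[ 4.49245e+02 -2.61663e+02 -1.07000e-01]
[ 4.49114e+02 -2.59277e+02 -1.18000e-01]
[ 4.49423e+02 -2.59846e+02 -1.14000e-01]
```

View pics/b1.png

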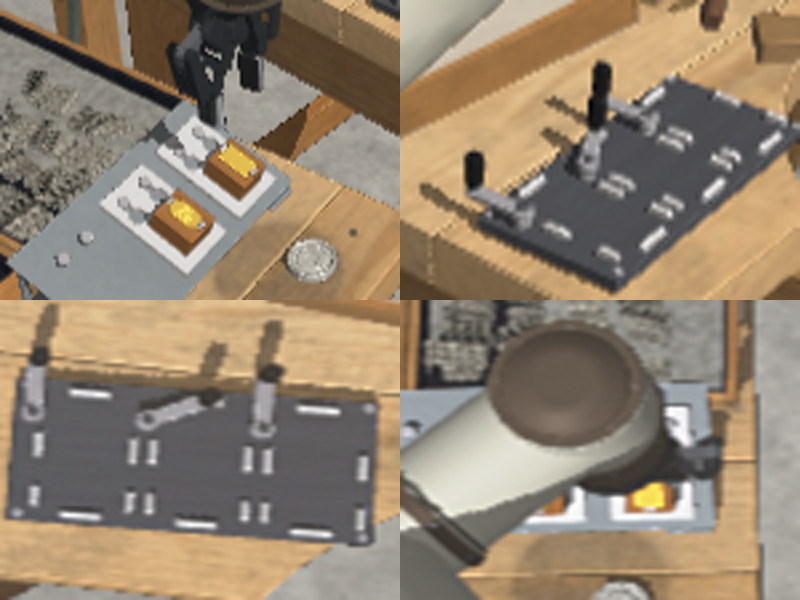

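Levers 1 and 3 now point along +x (crop top view, knobs at about (38,355) and (272,372)). The pallet is at (449.3,-260,-0.114). Next I go down on holder c.

Request:
{"api": "apply_moves", "payload": {
  "rows": [
    {"hand": 0.2,"delta_pos": [-5,-2,20],"yaw": 0},
    {"hand": 0.2,"delta_pos": [-5,-2,42],"yaw": 0},
    {"hand": 0.2,"delta_pos": [-5,-2,56],"yaw": 0},
    {"hand": 0.2,"delta_pos": [-5,-2,64],"yaw": 0},
    {"hand": 0.2,"delta_pos": [-5,-2,66],"yaw": 0},
    {"hand": 0.2,"delta_pos": [-5,-2,66],"yaw": 0}
  ]
}}

```text
clock: 8.35
position: [474.6, 196.5, 77.5]
ee_rot: [-0.001, 1.0, -0.0, 0.0]
contact_force: [0.2, -0.2, 0.3]
gripper_width: 51.0
grasp_force: 0.0
```

```bash
python3 - <<'E'
from h import *
plan([[473.5,198.6,67]],np.pi/2+.006)
s=cam("side")
cv2.imwrite("pics/c1.png",cv2.resize(cv2.cvtColor(s["pixels"],cv2.COLOR_RGB2BGR)[230:320,230:350],(800,600),interpolation=cv2.INTER_CUBIC))
E
```

```text
j6 -2.28 yaw -0.003 pos [474.6 196.5  77.5] F [ 0.2 -0.2  0.3] w 51.0
  w [474. 199.  67.] d [1.0, 2.1, 10.5]
```

View pics/c1.png

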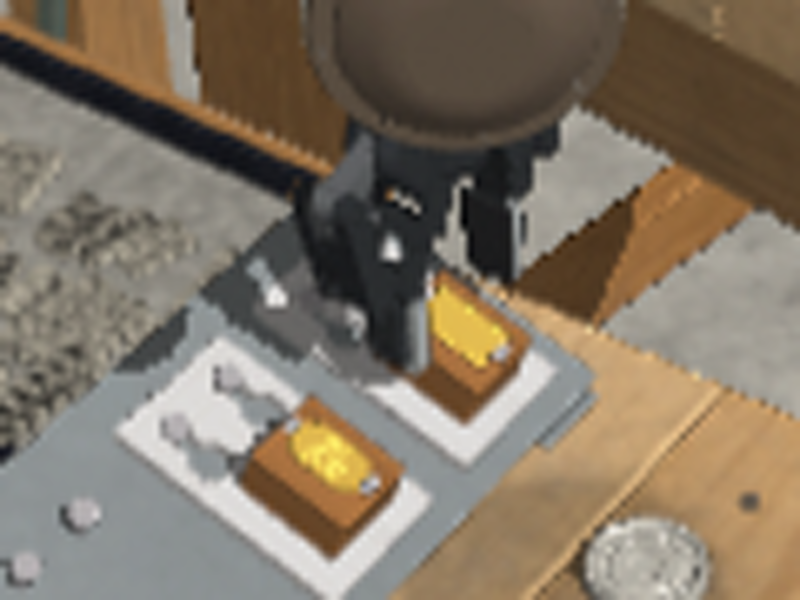

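The image shows the fingers straddling the rectangular tag's block (near finger tip at about (412,370)), clear of the plate. I lower 9 mm and close.

Request:
{"api": "apply_moves", "payload": {
  "rows": [
    {"hand": 0.2,"delta_pos": [1,2,3],"yaw": 0},
    {"hand": 0.2,"delta_pos": [1,2,6],"yaw": 0},
    {"hand": 0.2,"delta_pos": [1,2,8],"yaw": 0},
    {"hand": 0.2,"delta_pos": [1,2,8],"yaw": 0}
  ]
}}

```text
clock: 8.73
position: [473.1, 199.2, 69.2]
ee_rot: [-0.002, 1.0, -0.0, -0.0]
contact_force: [-0.6, 0.5, 0.4]
gripper_width: 51.1
grasp_force: 0.0
```

Request:
{"api": "apply_moves", "payload": {
  "rows": [
    {"hand": 0.0,"delta_pos": [0,0,0],"yaw": 0},
    {"hand": -0.1,"delta_pos": [0,0,0],"yaw": 0},
    {"hand": -0.3,"delta_pos": [0,0,0],"yaw": 0},
    {"hand": -0.4,"delta_pos": [0,0,0],"yaw": 0},
    {"hand": -0.4,"delta_pos": [0,0,0],"yaw": 0},
    {"hand": -0.4,"delta_pos": [0,0,0],"yaw": 0}
  ]
}}

```text
clock: 9.23
position: [473.1, 198.7, 69.8]
ee_rot: [-0.002, 1.0, -0.0, -0.0]
contact_force: [-0.7, -3.1, 6.4]
gripper_width: 34.2
grasp_force: 59.9
```

Request:
{"api": "apply_moves", "payload": {
  "rows": [
    {"hand": -0.4,"delta_pos": [-3,0,-1.4],"yaw": 0},
    {"hand": -0.4,"delta_pos": [-6,0,-2.5],"yaw": 0},
    {"hand": -0.4,"delta_pos": [-9,0,-3.6],"yaw": 0},
    {"hand": -0.4,"delta_pos": [-12,0,-4.7],"yaw": 0},
    {"hand": -0.4,"delta_pos": [-14,0,-5.4],"yaw": 0},
    {"hand": -0.4,"delta_pos": [-16,0,-6.1],"yaw": 0},
    {"hand": -0.4,"delta_pos": [-16,0,-6.1],"yaw": 0},
    {"hand": -0.4,"delta_pos": [-16,0,-6.1],"yaw": 0}
  ]
}}

```text
clock: 9.9
position: [487.6, 198.4, 75.1]
ee_rot: [-0.002, 1.0, -0.001, -0.002]
contact_force: [-6.4, -1.2, 4.3]
gripper_width: 34.0
grasp_force: 60.0
```

```bash
python3 - <<'E'
from h import *
s=cam("side")
plan([],np.pi/2)
cv2.imwrite("pics/c2.png",cv2.resize(cv2.cvtColor(s["pixels"],cv2.COLOR_RGB2BGR)[245:320,250:350],(800,600),interpolation=cv2.INTER_CUBIC))
E
```

```text
j6 -2.26 yaw 0.003 pos [487.6 198.4  75.1] F [-5.5 -1.6  4.8] w 34.1
```

View pics/c2.png

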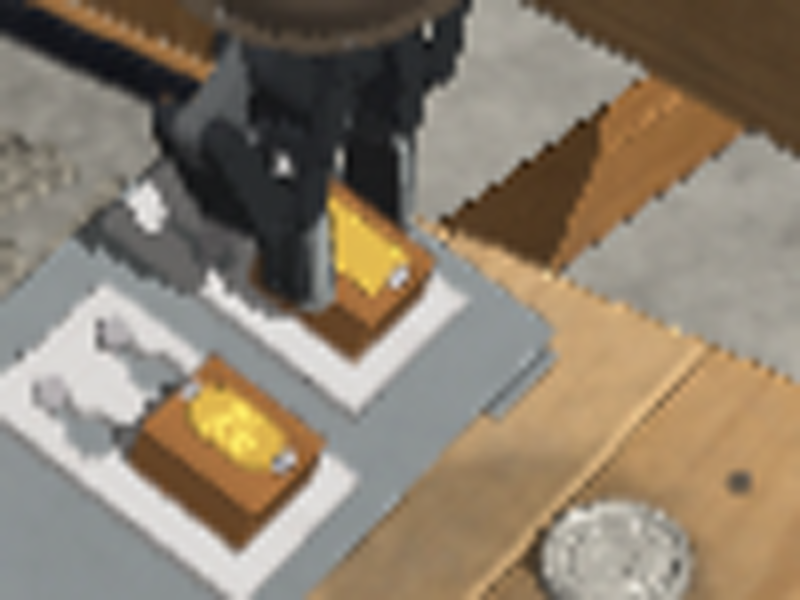

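The holder has moved up the slope, about 15.4 mm by the TCP. I add 1.5 mm and then lift along its normal.

Request:
{"api": "apply_moves", "payload": {
  "rows": [
    {"hand": -0.4,"delta_pos": [-1.5,0,-0.6],"yaw": 0},
    {"hand": -0.4,"delta_pos": [-1.5,0,-0.6],"yaw": 0},
    {"hand": -0.4,"delta_pos": [-0.8,0,-2.5],"yaw": 0},
    {"hand": -0.4,"delta_pos": [-0.2,0,-4.4],"yaw": 0},
    {"hand": -0.4,"delta_pos": [0.5,0,-6.3],"yaw": 0},
    {"hand": -0.4,"delta_pos": [0.5,0,-6.3],"yaw": 0}
  ]
}}

```text
clock: 10.45
position: [489.1, 199.5, 82.0]
ee_rot: [-0.002, 1.0, 0.0, 0.0]
contact_force: [-0.0, 0.9, -2.2]
gripper_width: 34.0
grasp_force: 59.8
```

The force reads just the holder's weight, so it's free. I continue the lift.

Request:
{"api": "apply_moves", "payload": {
  "rows": [
    {"hand": -0.4,"delta_pos": [1,0,-4],"yaw": 0},
    {"hand": -0.4,"delta_pos": [3,0,-8],"yaw": 0},
    {"hand": -0.4,"delta_pos": [4.5,0,-12],"yaw": 0},
    {"hand": -0.4,"delta_pos": [6,0,-17],"yaw": 0},
    {"hand": -0.4,"delta_pos": [6,0,-40],"yaw": 0},
    {"hand": -0.4,"delta_pos": [6,0,-80],"yaw": 0},
    {"hand": -0.4,"delta_pos": [6,0,-80],"yaw": 0}
  ]
}}

```text
clock: 11.03
position: [486.6, 201.5, 169.2]
ee_rot: [-0.003, 1.0, 0.004, 0.006]
contact_force: [1.1, 0.6, -1.3]
gripper_width: 34.0
grasp_force: 60.3
```

```bash
python3 - <<'E'
from h import *
P=[449.3,-260,-.114]
# nest centres
for k in(1,3): print(k,np.round(p2w((0,84*(2-k)),P),1))
g=p2w((-18-5,84),P)
plan([[g[0],g[1],160]],np.pi/2+P[2])
E
```

```text
1 [ 458.9 -176.5]
3 [ 439.7 -343.5]
j6 -2.27 yaw 0.12 pos [486.6 201.5 169.2] F [ 1.1  0.6 -1.3] w 34.0
  w [ 436. -174.  160.] d [53.0, -375.2, 5.9]
```

Request:
{"api": "apply_moves", "payload": {
  "rows": [
    {"hand": -0.4,"delta_pos": [5,-37,0],"yaw": 0.01},
    {"hand": -0.4,"delta_pos": [10,-74,0],"yaw": 0.02},
    {"hand": -0.4,"delta_pos": [15,-111,0],"yaw": 0.03},
    {"hand": -0.4,"delta_pos": [20,-148,0],"yaw": 0.04},
    {"hand": -0.4,"delta_pos": [25,-185,0],"yaw": 0.05},
    {"hand": -0.4,"delta_pos": [30,-222,0],"yaw": 0.06},
    {"hand": -0.4,"delta_pos": [35,-259,0],"yaw": 0.08},
    {"hand": -0.4,"delta_pos": [40,-296,0],"yaw": 0.09},
    {"hand": -0.4,"delta_pos": [46,-333,0],"yaw": 0.1},
    {"hand": -0.4,"delta_pos": [53,-365,10],"yaw": 0.12},
    {"hand": -0.4,"delta_pos": [53,-375,20],"yaw": 0.12},
    {"hand": -0.4,"delta_pos": [53,-375,30],"yaw": 0.12}
  ]
}}

```text
clock: 12.03
position: [430.9, -178.2, 131.8]
ee_rot: [0.06, 0.998, -0.0, 0.001]
contact_force: [0.7, 0.2, -2.6]
gripper_width: 34.3
grasp_force: 60.6
```

Request:
{"api": "apply_moves", "payload": {
  "rows": [
    {"hand": -0.4,"delta_pos": [0,0,20],"yaw": 0},
    {"hand": -0.4,"delta_pos": [0,0,30],"yaw": 0},
    {"hand": -0.4,"delta_pos": [0,0,30],"yaw": 0}
  ]
}}

```text
clock: 12.28
position: [429.6, -175.8, 99.9]
ee_rot: [0.058, 0.998, 0.0, -0.002]
contact_force: [-0.7, 0.1, -1.8]
gripper_width: 33.8
grasp_force: 60.5
```

```bash
python3 - <<'E'
from h import *
P=[449.2,-259.7,-.116]
g=p2w((-25,84),P); plan([[*g,85],[*g,70],[*p2w((-15,84),P),57]],np.pi/2+P[2])
s=cam("side");t=cam("top")
ign=[((510,-168,40),13),((510,-255,40),16),((510,-336,40),13),((450,-176,60),32)]
for cs in ([s],[t]): print(np.round(fit(cs,[pmask(c) for c in cs],pall,P,[6,6,.05],ign)[0],3))
C=lambda c:cv2.cvtColor(c["pixels"],cv2.COLOR_RGB2BGR)
z=lambda i:cv2.resize(i,(400,400),interpolation=cv2.INTER_CUBIC)
cv2.imwrite("pics/d1.png",np.hstack([z(C(s)[155:255,325:425]),z(C(t)[210:310,370:470])]))
E
```

```text
j6 -1.65 yaw -0.001 pos [ 429.6 -175.8   99.9] F [-0.7  0.1 -1.8] w 33.8
  w [ 434. -173.   85.] d [-4.2, 2.9, 14.9]
  w [ 434. -173.   70.] d [-4.3, 2.9, 29.9]
  w [ 444. -175.   57.] d [-14.3, 2.9, 42.9]
[ 4.49085e+02 -2.59324e+02 -1.03000e-01]
[ 4.49874e+02 -2.55743e+02 -1.17000e-01]
```

View pics/d1.png

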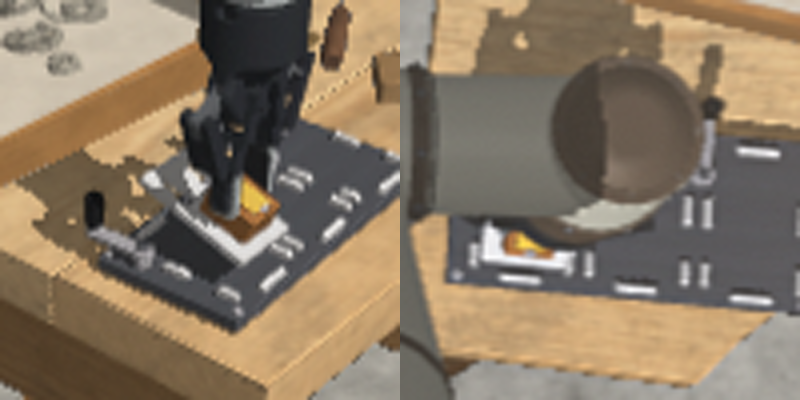

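The side view shows the holder tilted over nest 1 with its lower end towards the robot, and the top view shows that lower end at about (530,250) in the crop. I'll measure the plate's edges and a reference rail to check the y alignment.

```bash
python3 - <<'E'
from h import *
t=cam("top"); P=[449.2,-259.7,-.116]
m=t["pixels"].astype(float).min(2)
def w2p(x,y): 
    v=R.from_euler("z",-P[2]).apply([x-P[0],y-P[1],0]); return v[:2]
def edges(row,c0,c1,thr):
    r=m[row,c0:c1]; out=[]
    for i in range(len(r)-1):
        if (r[i]-thr)*(r[i+1]-thr)<0: out.append(c0+i+(thr-r[i])/(r[i+1]-r[i]))
    return out
for row in (266,268,270,272,274,276): 
    e=edges(row,380,450,150); print(row,[np.round(w2p(*atz(t,(row,c),54-(0))[:2]),1).tolist() for c in e], np.round(e,1))
print(m[262:284,398:408].astype(int)[:, ::3].tolist())
print("model nest1 bare rails at cols:")
for y in (134,49,35,-35,-49): print(y,np.round(proj(t,[*p2w((-30,y),P),22]),1))
for row in (262,264,276,278): print(row,np.round(edges(row,530,560,130),1),np.round(edges(row,505,560,130),1),np.round(edges(row,425,480,130),1))
cv2.imwrite("pics/d2.png",cv2.resize(cv2.cvtColor(t["pixels"],cv2.COLOR_RGB2BGR)[255:290,375:455],(800,350),interpolation=cv2.INTER_NEAREST))
E
```

```text
266 [[-28.1, 113.4], [-27.5, 107.7], [-21.5, 43.2], [-19.2, 19.7], [-13.4, -42.4], [-12.9, -48.1]] [390.6 392.6 415.3 423.6 445.4 447.4]
268 [[-33.9, 114.0], [-32.7, 100.5]] [390.3 395. ]
270 [[-39.8, 114.2], [-38.5, 100.7]] [390.1 394.8]
272 [[-46.3, 122.0], [-44.1, 98.5], [-42.6, 83.0], [-42.0, 76.8]] [387.2 395.4 400.9 403.1]
274 [[-52.1, 121.4], [-51.7, 117.3], [-51.3, 113.6], [-45.2, 48.9], [-44.3, 39.4], [-43.9, 35.3]] [387.2 388.7 390.  412.8 416.2 417.6]
276 [[-57.7, 119.4], [-57.6, 118.3], [-51.0, 49.1], [-50.1, 39.2], [-49.7, 35.0], [-43.7, -28.6], [-43.3, -32.8], [-42.3, -42.6], [-41.9, -47.2]] [387.8 388.2 412.6 416.1 417.6 440.  441.5 445.  446.6]
[[98, 98, 96, 96], [85, 86, 87, 90], [59, 64, 69, 72], [53, 56, 66, 68], [52, 53, 67, 67], [59, 55, 61, 69], [70, 64, 56, 67], [71, 76, 52, 61], [68, 82, 61, 54], [66, 100, 76, 55], [68, 155, 78, 61], [146, 149, 92, 76], [238, 233, 209, 165], [171, 213, 244, 239], [96, 118, 140, 163], [56, 55, 72, 95], [107, 83, 71, 85], [242, 210, 162, 89], [162, 182, 192, 89], [97, 102, 114, 85], [106, 83, 92, 91], [121, 108, 111, 103]]
model nest1 bare rails at cols:
134 [267.6 382.2]
49 [270.3 411.2]
35 [270.7 416. ]
-35 [272.9 440.1]
-49 [273.4 444.9]
262 [] [] [440.3 442.6 445.3 447.6 469.3 471.6]
264 [] [] [429.4 440.2 442.6 445.3 447.6 469.2 471.6]
276 [531.3 555.1] [514.  531.3 555.1] [439.7 441.8 444.6 447. ]
278 [532.] [532.] [439.6 442.1 444.6 446.7 468.6 471. ]
```

View pics/d2.png

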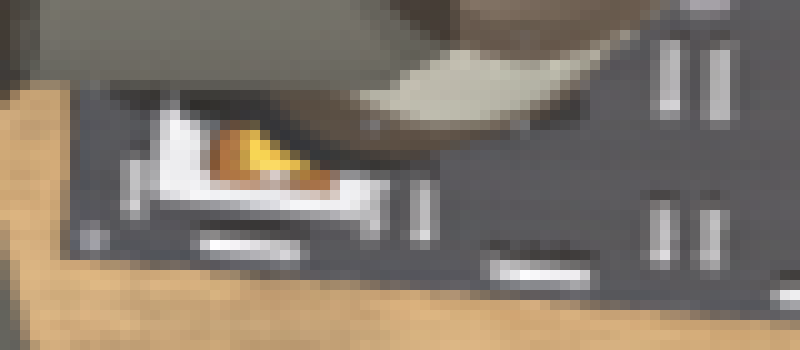

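The zoomed top view shows plate left edge at col ~390.0, rails of nest 1 at cols ~388.0 and ~412.4, and rail pairs centred at cols 414.8 and 443.5. I convert these to world coordinates.

```bash
python3 - <<'E'
from h import *
t=cam("top"); st=read_state(); p=st["position"]; P=[449.2,-259.7,-.116]
print(np.round(p,1))
# predicted plate lower-left corner top edge from TCP
c=lambda v:np.round(proj(t,R.from_euler("z",P[2]).apply(v)+[p[0],p[1],0]),2)
print("pred LL top corner",c([-26.5,30,p[2]-45.3]),"LR",c([-26.5,-30,p[2]-45.3]))
for z in (16,23):
    for nm,l in (("pair12",(277,414.8)),("pair23",(270,443.5)),("pair23",(264,443.9)),("n1mid",(275,400.3))):
        w=atz(t,l,z); v=R.from_euler("z",-P[2]).apply([w[0]-P[0],w[1]-P[1],0]); print(z,nm,np.round(w,1),np.round(v[:2],1))
# pallet edge fit on top only with tight color
px=t["pixels"].astype(int)
print(px[275,376:392].tolist()); print(px[250,468:484].tolist())
# silhouettes: right edge
E
```

```text
[ 432.1 -175.8  102.7]
pred LL top corner [274.57 390.9 ] LR [276.54 411.96]
16 pair12 [ 405.8 -218.    16. ] [-48.   36.4]
16 pair23 [ 424.6 -303.    16. ] [-19.4 -45.8]
16 pair23 [ 442.4 -305.2   16. ] [ -1.5 -46. ]
16 n1mid [ 412.6 -175.9   16. ] [-46.1  79. ]
23 pair12 [ 404.9 -216.7   23. ] [-48.9  37.6]
23 pair23 [ 423.7 -301.3   23. ] [-20.5 -44.3]
23 pair23 [ 441.3 -303.6   23. ] [ -2.7 -44.5]
23 n1mid [ 411.7 -174.9   23. ] [-47.1  79.9]
[[212, 173, 123], [210, 170, 121], [208, 169, 120], [213, 172, 121], [203, 165, 117], [150, 127, 101], [89, 88, 93], [86, 86, 93], [87, 87, 92], [86, 86, 90], [91, 90, 94], [161, 159, 161], [210, 208, 211], [133, 130, 133], [87, 86, 89], [96, 96, 99]]
[[93, 91, 92], [93, 90, 91], [93, 89, 91], [91, 89, 90], [90, 88, 91], [91, 88, 91], [144, 121, 99], [206, 166, 115], [207, 167, 117], [210, 169, 121], [212, 172, 123], [213, 173, 124], [211, 173, 124], [215, 175, 126], [219, 178, 129], [218, 180, 130]]
```

The silhouette edges and the rails disagree by a few mm. I'll fit the pallet pose to the rail blobs in the saved unoccluded top picture.

```bash
cat >> h.py <<'E'
def rails(img,c,P,verbose=1,z=20.5):
    """fit pallet pose to white rail blobs (weighted centroids) in top view"""
    from scipy.optimize import least_squares
    p=img.astype(float); m=p.min(2); sat=p.max(2)-m
    b=((m>125)&(sat<25)).astype(np.uint8)
    n,lab,st,_=cv2.connectedComponentsWithStats(b,connectivity=4)
    obs=[]
    for i in range(1,n):
        x,y,w,h,a=st[i]
        if 5<=a<=45 and max(w,h)<=13:
            ys,xs=np.mgrid[y-2:y+h+2,x-2:x+w+2]
            W=np.clip(m[y-2:y+h+2,x-2:x+w+2]-95,0,None)*(lab[y-2:y+h+2,x-2:x+w+2]*0+1)
            W*=cv2.dilate((lab[y-2:y+h+2,x-2:x+w+2]==i).astype(np.uint8),np.ones((3,3)))
            obs.append(((W*ys).sum()/W.sum(),(W*xs).sum()/W.sum()))
    R0=[(sx*27,84*k+sy*34.5) for k in(-1,0,1) for sx in(-1,1) for sy in(-1,1)]+[(sx*54.5,84*k) for k in(-1,0,1) for sx in(-1,1)]
    def model(v):
        P=v[:3]; a,b2,c2=v[3:]
        M=[(sx*a,84*k+sy*b2) for k in(-1,0,1) for sx in(-1,1) for sy in(-1,1)]+[(sx*c2,84*k) for k in(-1,0,1) for sx in(-1,1)]
        return np.array([proj(c,[*p2w(q,list(P)),z]) for q in M])
    v=np.array([*P,27,34.5,54.5]); M=model(v); pr=[]
    for o in obs:
        d=np.linalg.norm(M-o,axis=1); j=d.argmin()
        if d[j]<3: pr.append((j,o))
    f=lambda v:((model(v)[[j for j,_ in pr]]-np.array([o for _,o in pr]))).ravel()
    r=least_squares(f,v,loss="soft_l1",f_scale=.4)
    if verbose: print("rails",len(pr),np.round(r.x,3),"rms px",round(float(np.sqrt((f(r.x)**2).mean())),2)); print(np.round(f(r.x).reshape(-1,2),1).tolist(),[j for j,_ in pr])
    return r.x
E
python3 - <<'E'
from h import *
t=cam("top")
img=cv2.cvtColor(cv2.imread("pics/b_top.png"),cv2.COLOR_BGR2RGB)
for P in ([449.2,-259.7,-.116],[448,-264,-.116]): rails(img,t,P)
E
```

```text
Traceback (most recent call last):
  File "h.py", line 88, in rails
    W*=cv2.dilate((lab[y-2:y+h+2,x-2:x+w+2]==i).astype(np.uint8),np.ones((3,3)))
       ~~~~~~~~~~^^^^^^^^^^^^^^^^^^^^^^^^^^^^^^^^^^^^^^^^^^^^^^^^^^^^^^^^^^^^^^^
cv2.error: OpenCV(4.12.0) /io/opencv/modules/imgproc/src/morph.dispatch.cpp:1037: error: (-215:Assertion failed) !src.empty() in function 'dilate'
```

```bash
sed -i 's/if 5<=a<=45 and max(w,h)<=13:/if 5<=a<=45 and max(w,h)<=13 and x>2 and y>2 and x<620 and y<460:/' h.py
python3 - <<'E'
from h import *
t=cam("top")
img=cv2.cvtColor(cv2.imread("pics/b_top.png"),cv2.COLOR_BGR2RGB)
for P in ([449.2,-259.7,-.116],[448,-264,-.116]): rails(img,t,P)
E
```

```text
rails 5 [ 4.44225e+02 -2.62151e+02 -1.13000e-01  2.70000e+01  3.45000e+01
  5.47790e+01] rms px 0.05
[[-0.1, -0.0], [0.0, -0.1], [-0.0, 0.1], [0.0, 0.0], [0.0, -0.0]] [np.int64(17), np.int64(13), np.int64(16), np.int64(14), np.int64(12)]
rails 5 [ 4.44225e+02 -2.62151e+02 -1.13000e-01  2.62000e+01  3.45000e+01
  5.47790e+01] rms px 0.05
[[-0.1, -0.0], [0.0, -0.1], [-0.0, 0.1], [0.0, 0.0], [0.0, -0.0]] [np.int64(17), np.int64(13), np.int64(16), np.int64(14), np.int64(12)]
```

```bash
python3 - <<'E'
from h import *
t=cam("top"); P=[447,-262,-.115]
img=cv2.cvtColor(cv2.imread("pics/b_top.png"),cv2.COLOR_BGR2RGB).astype(np.float32)
d=cv2.GaussianBlur(img[...,0]-img[...,2],(0,0),.5)
m=img.min(2)
def prof(I,a,b,z,n=400):
    s=np.linspace(0,1,n); pts=np.array([proj(t,[*p2w(a+(b-a)*u,P),z]) for u in s])
    return s,cv2.remap(I,pts[:,1].astype(np.float32)[None],pts[:,0].astype(np.float32)[None],cv2.INTER_CUBIC)[0]
A=np.array
for nm,fn in (("+y",lambda u:(A([u,120.]),A([u,148.]))),("-y",lambda u:(A([u,-120.]),A([u,-148.]))),("-x",lambda u:(A([-52.,u]),A([-80.,u]))),("+x",lambda u:(A([56.,u]),A([76.,u])))):
    us=(-50,-20,0,20,40) if nm[1]=="y" else (-110,-70,-30,10,50,110)
    o=[]
    for u in us:
        a,b=fn(u); s,v=prof(d,a,b,16); i=np.argmax(v>35); o.append(round(float((a+(b-a)*s[i])[1 if nm[1]=="y" else 0]),1))
    print(nm,o)
# rail profiles across y at x'=-30 and +25
for x in (-32,-28,22,26):
    s,v=prof(m,A([x,134.]),A([x,-134.]),20,1600); y=134-268*s
    pk=[i for i in range(1,1599) if v[i]>v[i-1] and v[i]>=v[i+1] and v[i]>125]; print(x,[round(float(y[i]),1) for i in pk])
E
```

```text
+y [137.1, 138.3, 137.3, 138.0, 137.8]
-y [-120.0, -129.1, -128.8, -129.8, -129.4]
-x [-52.0, -64.1, -64.3, -64.5, -64.4, -65.1]
+x [65.2, 65.1, 65.0, 64.6, 66.2, 65.0]
-32 [-130.0, -130.3, -131.3, -132.0, -132.3, -133.2]
-28 []
22 []
26 [126.0, 121.8, 41.8, 40.1, 39.5, -39.3, -40.3, -41.3, -42.3, -42.7, -45.3, -46.3]
```

```bash
python3 - <<'E'
from h import *
P=[446.8,-261.5,-.115]
plan([[*p2w((-25,84),P),80]],np.pi/2+P[2])
E
```

```text
j6 -1.65 yaw -0.001 pos [ 431.8 -175.9  102.6] F [ 0.3 -0.6 -1.7] w 34.1
  w [ 432. -175.   80.] d [0.3, 0.6, 22.6]
```

Request:
{"api": "apply_moves", "payload": {
  "rows": [
    {"hand": -0.4,"delta_pos": [0,-1,8],"yaw": 0},
    {"hand": -0.4,"delta_pos": [0,-1.5,15],"yaw": 0},
    {"hand": -0.4,"delta_pos": [0,-1.5,20],"yaw": 0},
    {"hand": -0.4,"delta_pos": [0,-1.5,22],"yaw": 0},
    {"hand": -0.4,"delta_pos": [0,-1.5,22],"yaw": 0},
    {"hand": -0.4,"delta_pos": [0,-1.5,22],"yaw": 0},
    {"hand": -0.4,"delta_pos": [0,-1.5,22],"yaw": 0},
    {"hand": -0.4,"delta_pos": [0,-1.5,22],"yaw": 0}
  ]
}}

```text
clock: 13.3
position: [431.2, -177.5, 79.9]
ee_rot: [0.058, 0.998, -0.0, 0.0]
contact_force: [0.8, -0.2, -1.2]
gripper_width: 34.0
grasp_force: 60.6
```

```bash
python3 - <<'E'
from h import *
s=cam("side");t=cam("top")
print(read_state()["position"],read_state()["contact_force"])
C=lambda c:cv2.cvtColor(c["pixels"],cv2.COLOR_RGB2BGR)
cv2.imwrite("pics/e_side.png",C(s));cv2.imwrite("pics/e_top.png",C(t))
a=cv2.resize(C(s)[190:240,340:410],(560,400),interpolation=cv2.INTER_CUBIC); b=cv2.resize(C(t)[262:287,380:420],(640,400),interpolation=cv2.INTER_NEAREST)
cv2.imwrite("pics/e1.png",cv2.resize(np.hstack([a,b]),(800,267)))
cv2.imwrite("pics/e2.png",np.vstack([cv2.resize(C(t)[262:285,380:430],(750,276)),cv2.resize(C(s)[195:240,345:430],(750,320),interpolation=cv2.INTER_CUBIC)]))
m=t["pixels"].astype(int).min(2)
for r in range(268,284): print(r,m[r,385:420].tolist())
E
```

```text
[ 431.1497385  -177.49332377   79.91508402] [-0.33463908  0.5981223  -2.21754695]
268 [87, 89, 88, 84, 83, 151, 227, 238, 206, 127, 99, 87, 59, 59, 58, 55, 53, 57, 63, 67, 69, 67, 69, 69, 69, 87, 95, 78, 101, 110, 110, 124, 141, 152, 152]
269 [88, 89, 85, 75, 76, 167, 242, 242, 234, 180, 107, 94, 70, 74, 80, 64, 58, 51, 56, 61, 66, 69, 69, 69, 69, 75, 80, 72, 71, 71, 74, 82, 91, 97, 96]
270 [86, 86, 95, 104, 93, 167, 240, 237, 239, 211, 93, 65, 71, 103, 123, 82, 65, 57, 51, 53, 60, 61, 64, 66, 68, 70, 70, 69, 68, 67, 67, 66, 68, 67, 70]
271 [86, 89, 139, 190, 166, 179, 238, 236, 238, 211, 76, 59, 71, 83, 95, 78, 75, 69, 60, 59, 55, 56, 58, 58, 60, 61, 63, 63, 65, 63, 62, 60, 58, 70, 86]
272 [83, 87, 138, 191, 167, 181, 237, 235, 237, 207, 74, 58, 65, 71, 77, 88, 101, 89, 77, 70, 62, 55, 55, 55, 55, 53, 57, 62, 62, 54, 61, 79, 86, 73, 86]
273 [82, 82, 134, 189, 174, 198, 237, 236, 236, 218, 125, 75, 69, 69, 75, 147, 208, 163, 105, 66, 58, 54, 74, 101, 106, 100, 100, 125, 119, 82, 86, 126, 156, 110, 89]
274 [85, 85, 138, 184, 168, 216, 241, 238, 240, 238, 225, 181, 151, 141, 119, 139, 
[... 859 characters left out ...]
 86, 85, 85, 87, 90, 100, 101, 86, 86, 89, 113, 129, 96, 86]
280 [96, 90, 92, 89, 85, 82, 83, 81, 79, 86, 115, 140, 148, 161, 167, 176, 180, 195, 209, 191, 123, 89, 88, 88, 88, 88, 89, 88, 88, 89, 88, 89, 90, 88, 88]
281 [108, 109, 109, 101, 94, 91, 94, 98, 95, 90, 89, 87, 92, 97, 98, 101, 102, 109, 119, 114, 91, 83, 85, 87, 87, 88, 88, 88, 88, 88, 89, 89, 88, 89, 90]
282 [126, 125, 123, 119, 118, 120, 121, 122, 124, 126, 119, 106, 107, 105, 95, 86, 81, 87, 92, 93, 92, 91, 92, 95, 96, 93, 87, 87, 84, 86, 85, 83, 86, 86, 86]
283 [132, 132, 128, 125, 127, 129, 128, 128, 124, 125, 124, 122, 122, 120, 117, 111, 109, 108, 110, 111, 114, 110, 102, 107, 106, 104, 98, 95, 91, 96, 96, 93, 95, 92, 94]
```

View pics/e2.png

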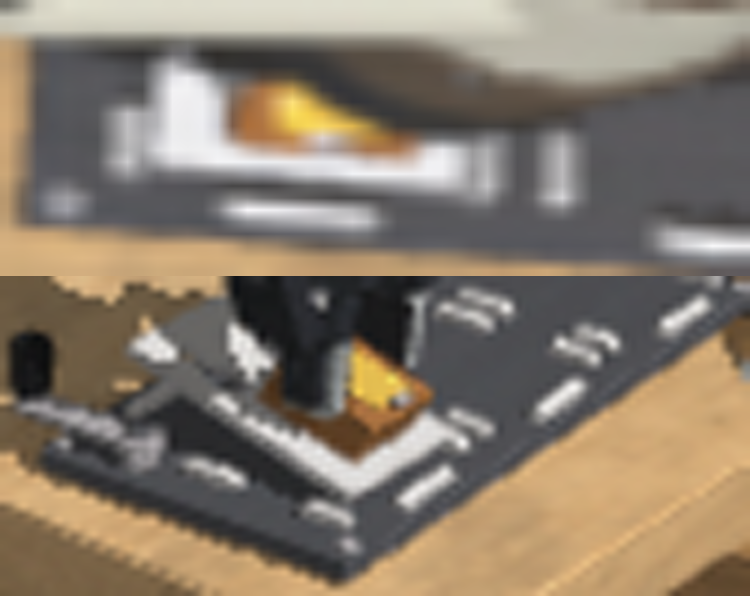

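The picture shows the plate's lower end between nest 1's side rails (cols 388.0 and 411.9, centre 399.9; plate 389.8–410.3). Allowing for parallax, the plate should go about 2.2 mm towards -y and 3.5 mm towards -x.

Request:
{"api": "apply_moves", "payload": {
  "rows": [
    {"hand": -0.4,"delta_pos": [3.5,-2.2,0],"yaw": 0},
    {"hand": -0.4,"delta_pos": [3.5,-2.2,3],"yaw": 0},
    {"hand": -0.4,"delta_pos": [3.5,-2.2,6],"yaw": 0},
    {"hand": -0.4,"delta_pos": [3.5,-2.2,9],"yaw": 0},
    {"hand": -0.4,"delta_pos": [3.5,-2.2,11],"yaw": 0},
    {"hand": -0.4,"delta_pos": [3.5,-2.2,11],"yaw": 0},
    {"hand": -0.4,"delta_pos": [3.5,-2.2,11],"yaw": 0}
  ]
}}

```text
clock: 13.98
position: [429.0, -179.5, 70.3]
ee_rot: [0.057, 0.998, -0.0, 0.001]
contact_force: [-0.8, 1.2, 9.4]
gripper_width: 34.2
grasp_force: 62.5
```

Request:
{"api": "apply_moves", "payload": {
  "rows": [
    {"hand": -0.4,"delta_pos": [0,0,1],"yaw": 0},
    {"hand": -0.4,"delta_pos": [0,0,2],"yaw": 0},
    {"hand": -0.4,"delta_pos": [0,0,3],"yaw": 0},
    {"hand": -0.4,"delta_pos": [0,0,3],"yaw": 0},
    {"hand": -0.4,"delta_pos": [0,0,3],"yaw": 0}
  ]
}}

```text
clock: 14.4
position: [431.4, -179.6, 68.5]
ee_rot: [0.057, 0.998, -0.001, 0.004]
contact_force: [0.8, 2.2, 14.2]
gripper_width: 34.2
grasp_force: 64.0
```

```bash
python3 - <<'E'
from h import *
s=cam("side");t=cam("top")
C=lambda c:cv2.cvtColor(c["pixels"],cv2.COLOR_RGB2BGR)
cv2.imwrite("pics/f2.png",np.vstack([cv2.resize(C(t)[262:285,380:430],(750,276)),cv2.resize(C(s)[195:240,345:430],(750,320),interpolation=cv2.INTER_CUBIC)]))
m=t["pixels"].astype(int).min(2)
for r in range(268,282): print(r,m[r,385:420].tolist())
E
```

```text
268 [86, 85, 84, 79, 77, 95, 169, 217, 165, 118, 62, 51, 49, 51, 50, 51, 55, 60, 63, 64, 64, 62, 64, 68, 80, 101, 126, 158, 172, 172, 171, 170, 171, 170, 169]
269 [89, 88, 85, 78, 70, 115, 191, 237, 213, 168, 131, 101, 65, 61, 53, 56, 53, 57, 61, 64, 67, 68, 67, 67, 68, 69, 79, 98, 108, 126, 151, 161, 171, 172, 171]
270 [87, 87, 96, 106, 92, 131, 206, 234, 231, 217, 159, 78, 66, 66, 64, 65, 59, 51, 57, 61, 66, 70, 69, 69, 68, 71, 80, 76, 74, 82, 96, 100, 107, 106, 104]
271 [86, 90, 139, 192, 160, 139, 212, 231, 230, 214, 129, 58, 67, 73, 76, 78, 72, 64, 54, 55, 59, 63, 64, 68, 70, 70, 72, 70, 67, 69, 67, 66, 67, 66, 72]
272 [84, 86, 137, 193, 158, 139, 213, 230, 229, 212, 120, 56, 67, 73, 78, 79, 80, 73, 61, 58, 58, 57, 57, 58, 62, 60, 61, 64, 62, 63, 61, 75, 86, 73, 85]
273 [82, 83, 135, 190, 154, 153, 229, 229, 229, 210, 121, 55, 61, 66, 70, 85, 107, 100, 76, 68, 63, 58, 57, 60, 61, 59, 56, 60, 59, 61, 70, 119, 156, 109, 89]
274 [85, 85, 138, 183, 129, 156, 231, 229, 228, 222, 160, 87, 75, 75, 72, 111, 166, 178, 144, 69, 55, 58, 71, 112, 138, 125, 109, 113, 97, 82, 88, 142, 183, 12
[... 470 characters left out ...]
33, 232, 213, 188, 195, 128, 85, 91, 147, 185, 130, 88]
278 [134, 89, 86, 85, 84, 87, 93, 97, 101, 110, 135, 145, 135, 137, 139, 145, 140, 145, 163, 182, 206, 205, 216, 236, 235, 213, 172, 151, 98, 84, 102, 173, 213, 132, 89]
279 [118, 84, 83, 84, 85, 86, 85, 83, 85, 116, 194, 244, 237, 232, 222, 215, 201, 188, 183, 163, 124, 115, 122, 132, 132, 123, 107, 97, 86, 86, 89, 114, 128, 95, 86]
280 [95, 92, 92, 89, 84, 82, 82, 81, 78, 85, 115, 140, 147, 159, 164, 174, 178, 190, 206, 186, 119, 85, 84, 84, 85, 86, 86, 87, 89, 89, 88, 89, 90, 88, 90]
281 [108, 109, 108, 101, 95, 91, 93, 94, 90, 90, 90, 87, 92, 98, 98, 99, 101, 110, 119, 112, 89, 83, 84, 86, 86, 87, 87, 88, 89, 90, 89, 88, 89, 89, 90]
```

View pics/f2.png

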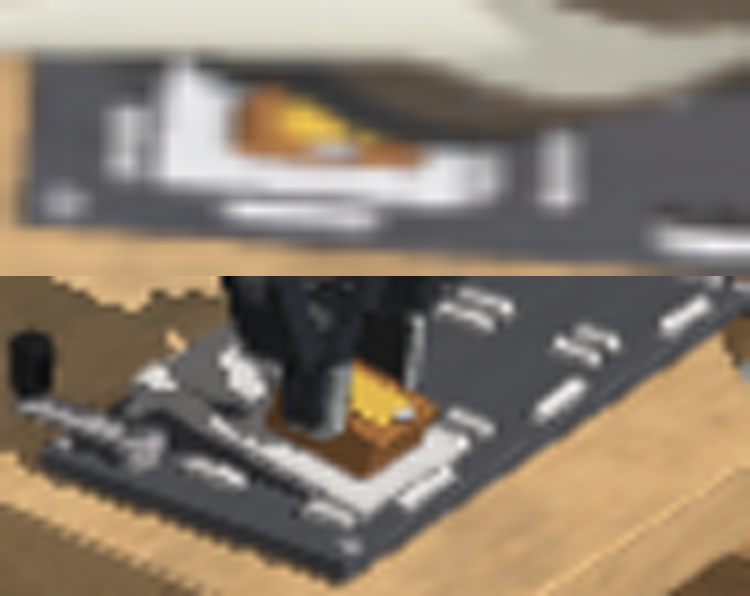

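The plate's lower edge is inside the fence (about 1.4 mm from the end rail, y within about 0.7 mm) and it has begun to tip flat. I continue the arc down.

Request:
{"api": "apply_moves", "payload": {
  "rows": [
    {"hand": -0.4,"delta_pos": [-1,0.4,1],"yaw": 0},
    {"hand": -0.4,"delta_pos": [-2,0.4,2],"yaw": 0},
    {"hand": -0.4,"delta_pos": [-3,0.4,3.2],"yaw": 0},
    {"hand": -0.4,"delta_pos": [-4,0.4,4.4],"yaw": 0},
    {"hand": -0.4,"delta_pos": [-4,0.4,4.4],"yaw": 0},
    {"hand": -0.4,"delta_pos": [-4,0.4,4.4],"yaw": 0}
  ]
}}

```text
clock: 15.0
position: [436.6, -180.0, 64.4]
ee_rot: [0.057, 0.998, -0.001, 0.006]
contact_force: [2.4, 0.4, 14.2]
gripper_width: 33.9
grasp_force: 66.0
```

Request:
{"api": "apply_moves", "payload": {
  "rows": [
    {"hand": -0.4,"delta_pos": [-1,0,1],"yaw": 0},
    {"hand": -0.4,"delta_pos": [-2,0,2],"yaw": 0},
    {"hand": -0.4,"delta_pos": [-3,0,3.2],"yaw": 0},
    {"hand": -0.4,"delta_pos": [-4,0,4.4],"yaw": 0},
    {"hand": -0.4,"delta_pos": [-4,0,4.4],"yaw": 0},
    {"hand": -0.4,"delta_pos": [-4,0,4.4],"yaw": 0}
  ]
}}

```text
clock: 15.5
position: [440.9, -180.6, 60.2]
ee_rot: [0.056, 0.998, -0.001, 0.006]
contact_force: [2.8, -0.5, 14.0]
gripper_width: 34.1
grasp_force: 67.6
```

```bash
python3 - <<'E'
from h import *
s=cam("side");t=cam("top")
C=lambda c:cv2.cvtColor(c["pixels"],cv2.COLOR_RGB2BGR)
cv2.imwrite("pics/g2.png",np.vstack([cv2.resize(C(t)[252:285,375:455],(750,310)),cv2.resize(C(s)[185:240,340:430],(750,280*55*750//(90*280)),interpolation=cv2.INTER_CUBIC)[:280]]))
E
```

```text
(no output)
```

View pics/g2.png

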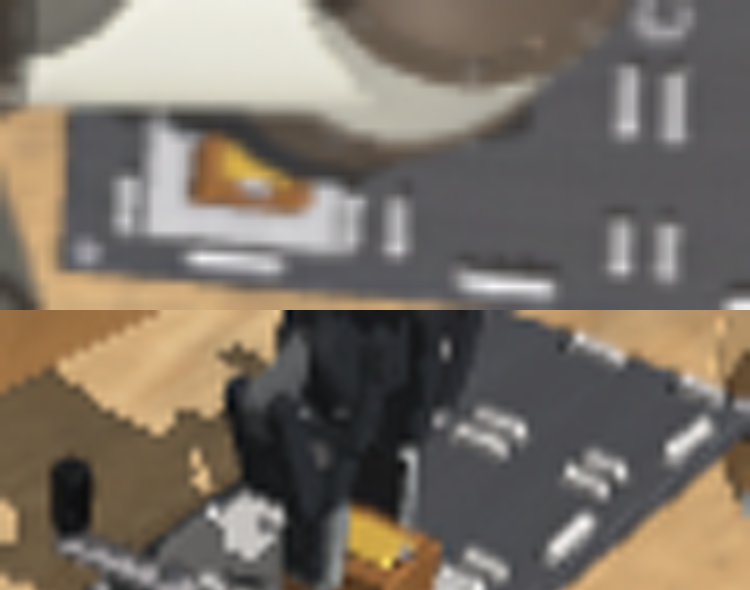

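The plate looks nearly flat inside nest 1's rails (top crop, about (250,200)). I press on a little further until the force rises.

Request:
{"api": "apply_moves", "payload": {
  "rows": [
    {"hand": -0.4,"delta_pos": [-1,0,1],"yaw": 0},
    {"hand": -0.4,"delta_pos": [-1.5,0,2],"yaw": 0},
    {"hand": -0.4,"delta_pos": [-2,0,3],"yaw": 0},
    {"hand": -0.4,"delta_pos": [-2,0,3],"yaw": 0}
  ]
}}

```text
clock: 15.93
position: [441.9, -180.6, 59.1]
ee_rot: [0.056, 0.998, -0.001, 0.005]
contact_force: [-3.4, 3.7, 34.1]
gripper_width: 34.5
grasp_force: 70.1
```

Request:
{"api": "apply_moves", "payload": {
  "rows": [
    {"hand": -0.4,"delta_pos": [0,0,-2],"yaw": 0},
    {"hand": 0.2,"delta_pos": [0,0,-2],"yaw": 0},
    {"hand": 0.2,"delta_pos": [0,0,-2],"yaw": 0},
    {"hand": 0.2,"delta_pos": [0,0,-2],"yaw": 0},
    {"hand": 0.2,"delta_pos": [0,0,-30],"yaw": 0},
    {"hand": 0.2,"delta_pos": [0,0,-60],"yaw": 0},
    {"hand": -1,"delta_pos": [0,60,-90],"yaw": 0},
    {"hand": -1,"delta_pos": [0,100,-90],"yaw": 0},
    {"hand": -1,"delta_pos": [0,140,-90],"yaw": 0},
    {"hand": -1,"delta_pos": [0,180,-90],"yaw": 0},
    {"hand": -1,"delta_pos": [0,180,-90],"yaw": 0}
  ]
}}

```text
clock: 16.85
position: [458.6, 2.0, 144.0]
ee_rot: [0.057, 0.998, 0.0, 0.001]
contact_force: [-0.7, 0.1, 0.2]
gripper_width: 0.1
grasp_force: 0.0
```

```bash
cat >> h.py <<'E'
def top_axis(c,P,v,z=20.5): return proj(c,[*p2w(v,P),z])
E
python3 - <<'E'
from h import *
s=cam("side");t=cam("top")
P=rails(t["pixels"],t,[444.2,-262.2,-.113])[:3].tolist()
n=p2w((0,84),P); 
# holder mask on pallet: white or brown/yellow vs dark; ignore rails by using both
def hm(c):
    p=c["pixels"].astype(float); return np.maximum(np.clip((p.min(2)-115)/60,0,1),np.clip((p[...,0]-p[...,2]-10)/20,0,1))
for tilt in (0,.03,.06,.1,-.03):
    for nm,cs in (("t",[t]),("s",[s])):
        x,f=fit(cs,[hm(c) for c in cs],lambda v:hold([v[0],v[1],16,v[2]],tilt),[n[0],n[1],P[2]],[3,3,.03]); print(tilt,nm,np.round(x,3),round(f,1),end=" | ")
    print()
print("nest1",np.round(n,1))
C=lambda c:cv2.cvtColor(c["pixels"],cv2.COLOR_RGB2BGR)
z=lambda i:cv2.resize(i,(400,300),interpolation=cv2.INTER_CUBIC)
cv2.imwrite("pics/h1.png",np.vstack([np.hstack([z(C(t)[228:288,375:455]),z(C(s)[180:240,345:425])]),np.hstack([z(C(t)[225:315,375:495]),z(C(s)[240:330,220:340])])]))
cv2.imwrite("pics/h_top.png",C(t))
E
```

```text
rails 3 [ 4.4443e+02 -2.6234e+02 -1.1500e-01  2.5984e+01  3.4500e+01  5.4886e+01] rms px 0.03
[[-0.0, -0.0], [-0.0, 0.1], [0.0, -0.0]] [np.int64(13), np.int64(14), np.int64(12)]
0 t [ 4.55641e+02 -1.80404e+02 -1.10000e-01] 664.8 | 0 s [ 4.54544e+02 -1.83471e+02 -1.15000e-01] 811.7 | 
0.03 t [ 4.55687e+02 -1.80419e+02 -1.06000e-01] 665.1 | 0.03 s [ 4.54939e+02 -1.83139e+02 -9.50000e-02] 893.3 | 
0.06 t [ 4.55627e+02 -1.80615e+02 -9.50000e-02] 666.1 | 0.06 s [ 4.54191e+02 -1.83452e+02 -4.50000e-02] 894.5 | 
0.1 t [ 4.55889e+02 -1.80527e+02 -9.70000e-02] 666.2 | 0.1 s [ 4.55098e+02 -1.84218e+02 -7.00000e-02] 975.2 | 
-0.03 t [ 4.55239e+02 -1.80619e+02 -1.08000e-01] 664.8 | -0.03 s [ 4.54220e+02 -1.82793e+02 -1.14000e-01] 814.8 | 
nest1 [ 454.1 -178.9]
```

View pics/h1.png

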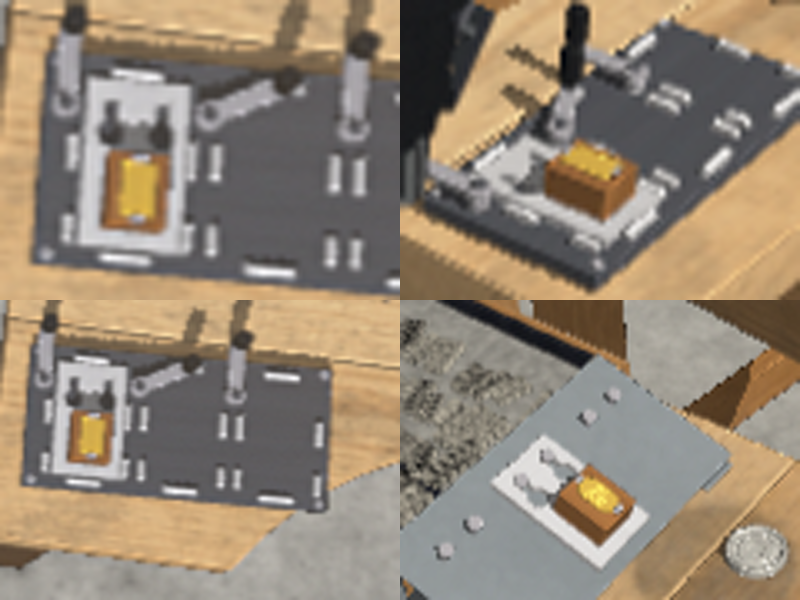

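The picture shows the holder lying in nest 1, slots towards the levers, but close to its right rail. I check the margins numerically.

```bash
python3 - <<'E'
from h import *
m=cv2.imread("pics/h_top.png").astype(int).min(2)
for r in (256,258,260,262,264,270,272,273,274,276,277,278): print(r,"L",m[r,385:396].tolist(),"R",m[r,406:422].tolist())
for r in range(240,250): print(r,m[r,392:412].tolist())
E
```

```text
256 L [92, 90, 90, 145, 202, 171, 130, 187, 204, 182, 116] R [60, 60, 62, 123, 190, 194, 158, 115, 118, 91, 87, 87, 89, 92, 89, 92]
258 L [91, 90, 90, 142, 197, 164, 142, 206, 206, 206, 199] R [94, 92, 100, 155, 206, 188, 172, 187, 135, 89, 94, 150, 191, 130, 91, 90]
260 L [91, 89, 92, 147, 194, 143, 151, 206, 206, 206, 177] R [63, 62, 89, 157, 207, 189, 173, 185, 123, 86, 93, 151, 192, 130, 90, 90]
262 L [90, 90, 92, 101, 107, 107, 157, 207, 205, 207, 176] R [70, 63, 80, 151, 205, 185, 169, 184, 105, 86, 101, 160, 186, 104, 89, 93]
264 L [92, 92, 92, 90, 88, 114, 172, 207, 204, 195, 142] R [67, 61, 78, 146, 206, 183, 126, 120, 93, 89, 98, 124, 134, 104, 90, 92]
270 L [91, 90, 100, 109, 94, 127, 189, 207, 206, 181, 88] R [60, 69, 143, 206, 195, 151, 89, 89, 92, 92, 92, 93, 92, 92, 92, 91]
272 L [88, 89, 142, 198, 163, 140, 202, 207, 206, 176, 73] R [61, 77, 149, 205, 195, 151, 97, 100, 90, 90, 94, 91, 76, 89, 92, 92]
273 L [87, 86, 139, 195, 160, 142, 204, 207, 204, 185, 118] R [63, 96, 163, 204, 192, 179, 198, 179, 99, 92, 129, 159, 113, 92, 93, 93]
274 L [89, 90, 142, 187, 133, 142
[... 804 characters left out ...]
, 97, 128, 156, 153, 183, 203, 206, 223, 242, 243, 229, 170, 87, 75, 86, 81]
244 [142, 203, 200, 199, 195, 196, 194, 190, 196, 189, 172, 177, 180, 167, 170, 155, 99, 94, 93, 80]
245 [143, 205, 205, 204, 203, 203, 202, 200, 198, 196, 192, 194, 191, 189, 193, 195, 190, 193, 192, 192]
246 [151, 205, 204, 204, 203, 203, 201, 200, 199, 199, 199, 200, 199, 197, 198, 200, 202, 201, 203, 202]
247 [156, 204, 205, 203, 198, 195, 197, 201, 201, 201, 199, 200, 199, 200, 201, 202, 201, 200, 201, 202]
248 [153, 204, 203, 185, 134, 115, 143, 190, 202, 201, 199, 199, 199, 197, 194, 193, 188, 190, 201, 203]
249 [154, 203, 203, 176, 97, 84, 136, 198, 200, 198, 198, 199, 200, 192, 157, 116, 140, 184, 202, 202]
```

The plate sits flat against the right rail: the left gap of 1.23 px = 3.6 mm is the full play. Next I swing lever 1 shut.

```bash
python3 - <<'E'
from h import *
P=[446,-263.6,-.115]
W=[[*p2w(knob(1,t)+D*g,P),z] for t,g,z in ((0,38,140),(0,38,72),(0,22,72),(.4,22,72),(.8,22,72),(1.2,22,72),(1.4,22,72),(1.571,22,72))]
plan(W,P[2]+np.pi/4)
M=R.from_euler("z",0)
# deltas in rotated tool frame relative to first waypoint, tool y along +D? 
a=P[2]+np.pi/4; st=read_state(); m=R.from_quat(st["ee_rot"]).as_matrix(); b=np.arctan2(m[1,1],m[0,1]); d=((b-a)+np.pi/2)%np.pi-np.pi/2; b2=b-d
ty=np.array([np.cos(b2),np.sin(b2)]); tx=np.array([-np.sin(b2)*-1*-1,np.cos(b2)]) ; tx=np.array([-ty[1],ty[0]])*1.0
# tool z down: x = y cross z = ty x (0,0,-1) = (-ty.y, ty.x)
for w in W[1:]: q=np.array(w[:2])-W[0][:2]; print(np.round([q@tx,q@ty,W[0][2]-w[2]],1).tolist())
E
```

```text
j6 -2.04 yaw 0.789 pos [458.5   1.4 143.6] F [-0.9  0.2  0.3] w -0.2
  w [ 568. -124.  140.] d [-122.4, -112.2, 3.6]
  w [ 568. -124.   72.] d [-122.4, -112.2, 71.6]
  w [ 555. -134.   72.] d [-111.1, -123.5, 71.6]
  w [ 550. -151.   72.] d [-107.4, -141.4, 71.6]
  w [ 538. -165.   72.] d [-97.0, -156.4, 71.6]
  w [ 521. -173.   72.] d [-81.6, -166.3, 71.6]
  w [ 512. -174.   72.] d [-72.7, -168.7, 71.6]
  w [ 504. -174.   72.] d [-64.9, -169.3, 71.6]
[0.0, 0.0, 68.0]
[0.0, -16.0, 68.0]
[-10.1, -31.2, 68.0]
[-13.5, -49.2, 68.0]
[-9.6, -67.1, 68.0]
[-5.1, -75.1, 68.0]
[0.0, -81.1, 68.0]
```

Request:
{"api": "apply_moves", "payload": {
  "rows": [
    {"hand": -1,"delta_pos": [-18,-16,0],"yaw": 0.11},
    {"hand": -1,"delta_pos": [-36,-33,0],"yaw": 0.23},
    {"hand": -1,"delta_pos": [-54,-50,0],"yaw": 0.34},
    {"hand": -1,"delta_pos": [-72,-66,0],"yaw": 0.45},
    {"hand": -1,"delta_pos": [-90,-82,0],"yaw": 0.57},
    {"hand": -1,"delta_pos": [-108,-99,0],"yaw": 0.68},
    {"hand": -1,"delta_pos": [-122,-112,0],"yaw": 0.789},
    {"hand": -1,"delta_pos": [-122,-112,0],"yaw": 0.789},
    {"hand": -1,"delta_pos": [-122,-112,25],"yaw": 0.789},
    {"hand": -1,"delta_pos": [-122,-112,50],"yaw": 0.789},
    {"hand": -1,"delta_pos": [-122,-112,72],"yaw": 0.789},
    {"hand": -1,"delta_pos": [-122,-112,72],"yaw": 0.789}
  ]
}}

```text
clock: 17.95
position: [561.9, -127.1, 66.7]
ee_rot: [0.438, 0.899, -0.002, -0.005]
contact_force: [-0.8, -0.0, -0.1]
gripper_width: 0.1
grasp_force: 0.0
```

Request:
{"api": "apply_moves", "payload": {
  "rows": [
    {"hand": -1,"delta_pos": [0,-8,0],"yaw": 0},
    {"hand": -1,"delta_pos": [0,-16,0],"yaw": 0},
    {"hand": -1,"delta_pos": [-5,-23,0],"yaw": 0},
    {"hand": -1,"delta_pos": [-10,-31,0],"yaw": 0},
    {"hand": -1,"delta_pos": [-12,-38,0],"yaw": 0},
    {"hand": -1,"delta_pos": [-13,-44,0],"yaw": 0},
    {"hand": -1,"delta_pos": [-13,-50,0],"yaw": 0},
    {"hand": -1,"delta_pos": [-12,-56,0],"yaw": 0},
    {"hand": -1,"delta_pos": [-11,-62,0],"yaw": 0},
    {"hand": -1,"delta_pos": [-9,-68,0],"yaw": 0}
  ]
}}

```text
clock: 18.78
position: [517.5, -176.0, 71.8]
ee_rot: [0.437, 0.899, -0.0, -0.0]
contact_force: [1.4, -0.1, -0.7]
gripper_width: 0.4
grasp_force: 0.5
```

Request:
{"api": "apply_moves", "payload": {
  "rows": [
    {"hand": -1,"delta_pos": [3,-3,0],"yaw": 0},
    {"hand": -1,"delta_pos": [5,-6,0],"yaw": 0},
    {"hand": -1,"delta_pos": [7,-8,0],"yaw": 0},
    {"hand": -1,"delta_pos": [9,-10,0],"yaw": 0},
    {"hand": -1,"delta_pos": [9,-11,0],"yaw": 0}
  ]
}}

```text
clock: 19.2
position: [503.6, -175.0, 71.8]
ee_rot: [0.437, 0.899, -0.0, -0.0]
contact_force: [1.9, 1.2, 1.1]
gripper_width: -0.2
grasp_force: 0.9
```

Request:
{"api": "apply_moves", "payload": {
  "rows": [
    {"hand": -1,"delta_pos": [1,-2,0],"yaw": 0},
    {"hand": -1,"delta_pos": [1,-4,0],"yaw": 0},
    {"hand": -1,"delta_pos": [1,-4,0],"yaw": 0}
  ]
}}

```text
clock: 19.45
position: [500.8, -176.4, 71.9]
ee_rot: [0.437, 0.899, 0.001, 0.0]
contact_force: [1.4, 6.1, -0.5]
gripper_width: -0.2
grasp_force: 2.3
```

Request:
{"api": "apply_moves", "payload": {
  "rows": [
    {"hand": -1,"delta_pos": [1,-1,0],"yaw": 0},
    {"hand": -1,"delta_pos": [1.5,-2.5,0],"yaw": 0},
    {"hand": -1,"delta_pos": [1.5,-2.5,0],"yaw": 0}
  ]
}}

```text
clock: 19.7
position: [500.2, -176.5, 72.2]
ee_rot: [0.437, 0.899, 0.002, 0.003]
contact_force: [4.6, 7.6, -3.2]
gripper_width: -0.1
grasp_force: 4.0
```

Request:
{"api": "apply_moves", "payload": {
  "rows": [
    {"hand": -1,"delta_pos": [0,10,0],"yaw": 0},
    {"hand": -1,"delta_pos": [0,18,0],"yaw": 0},
    {"hand": -1,"delta_pos": [0,18,-40],"yaw": 0},
    {"hand": -1,"delta_pos": [0,18,-80],"yaw": 0},
    {"hand": -1,"delta_pos": [0,18,-80],"yaw": 0}
  ]
}}

```text
clock: 20.12
position: [516.4, -167.1, 159.1]
ee_rot: [0.436, 0.9, 0.001, 0.006]
contact_force: [0.2, 0.3, 0.0]
gripper_width: 0.1
grasp_force: 0.0
```

```bash
python3 - <<'E'
from h import *
plan([[473,278.6,150]],np.pi/2+.004)
E
```

```text
j6 -2.46 yaw -0.906 pos [ 516.4 -167.1  159.1] F [0.2 0.3 0. ] w 0.1
  w [473. 279. 150.] d [376.8, 242.0, 7.0]
```

Request:
{"api": "apply_moves", "payload": {
  "rows": [
    {"hand": 0.2,"delta_pos": [34,22,0],"yaw": -0.1},
    {"hand": 0.2,"delta_pos": [68,44,0],"yaw": -0.2},
    {"hand": 0.2,"delta_pos": [102,66,0],"yaw": -0.3},
    {"hand": 0.2,"delta_pos": [136,88,0],"yaw": -0.4},
    {"hand": 0.2,"delta_pos": [170,110,0],"yaw": -0.5},
    {"hand": 0.2,"delta_pos": [204,132,0],"yaw": -0.6},
    {"hand": 0.2,"delta_pos": [238,154,0],"yaw": -0.7},
    {"hand": 0.2,"delta_pos": [272,176,0],"yaw": -0.8},
    {"hand": 0.2,"delta_pos": [306,198,0],"yaw": -0.9},
    {"hand": 0.2,"delta_pos": [340,220,0],"yaw": -0.906},
    {"hand": 0.2,"delta_pos": [377,242,0],"yaw": -0.906},
    {"hand": 0.2,"delta_pos": [377,242,0],"yaw": -0.906}
  ]
}}

```text
clock: 21.12
position: [469.3, 285.9, 152.0]
ee_rot: [-0.004, 1.0, 0.001, 0.001]
contact_force: [0.8, -0.8, -0.5]
gripper_width: 51.0
grasp_force: 0.0
```

Request:
{"api": "apply_moves", "payload": {
  "rows": [
    {"hand": 0.2,"delta_pos": [0,0,20],"yaw": 0},
    {"hand": 0.2,"delta_pos": [0,0,40],"yaw": 0},
    {"hand": 0.2,"delta_pos": [0,0,50],"yaw": 0},
    {"hand": 0.2,"delta_pos": [0,0,50],"yaw": 0},
    {"hand": 0.2,"delta_pos": [0,0,50],"yaw": 0}
  ]
}}

```text
clock: 21.53
position: [469.3, 279.4, 101.7]
ee_rot: [-0.001, 1.0, -0.001, -0.0]
contact_force: [-0.1, 0.1, 0.7]
gripper_width: 51.4
grasp_force: 0.0
```

```bash
python3 - <<'E'
from h import *
plan([[473.1,278.6,69.5]],np.pi/2+.004)
t=cam("top"); s=cam("side")
rails(t["pixels"],t,[444.4,-262.3,-.115])
print([(np.round(r["location"],1).tolist(),round(r["score"],2)) for r in nets.pinpoint("top","knob_1")][:5])
P=[444.4,-262.3,-.115]
for k,th in((1,0),(1,1.3),(1,1.571),(2,1.15),(3,0)): print(k,th,np.round(proj(t,[*p2w(knob(k,th),P),50]),1))
E
```

```text
j6 -2.4 yaw -0.003 pos [469.3 279.4 101.7] F [-0.1  0.1  0.7] w 51.4
  w [473. 279.  70.] d [-3.8, -0.7, 32.2]
rails 3 [ 4.44397e+02 -2.62258e+02 -1.15000e-01  2.70000e+01  3.45000e+01
  5.48710e+01] rms px 0.03
[[-0.0, -0.0], [-0.0, 0.1], [0.0, -0.0]] [np.int64(13), np.int64(14), np.int64(12)]
[([239.9, 448.7], 0.69), ([240.7, 428.0], 0.65), ([246.9, 401.4], 0.58)]
1 0 [231.6 389.7]
1 1.3 [244.2 404.1]
1 1.571 [248.5 404.5]
2 1.15 [244.6 432.6]
3 0 [236.7 447.6]
```

Request:
{"api": "apply_moves", "payload": {
  "rows": [
    {"hand": 0.2,"delta_pos": [-4,-0.7,12],"yaw": 0},
    {"hand": 0.2,"delta_pos": [-4,-0.7,22],"yaw": 0},
    {"hand": 0.2,"delta_pos": [-4,-0.7,28],"yaw": 0},
    {"hand": 0.2,"delta_pos": [-4,-0.7,32],"yaw": 0},
    {"hand": 0.2,"delta_pos": [-4,-0.7,32],"yaw": 0},
    {"hand": 0.2,"delta_pos": [-4,-0.7,32],"yaw": 0}
  ]
}}

```text
clock: 22.18
position: [473.1, 278.8, 69.5]
ee_rot: [-0.0, 1.0, -0.0, -0.0]
contact_force: [0.9, -0.0, -1.1]
gripper_width: 51.2
grasp_force: 0.0
```

Request:
{"api": "apply_moves", "payload": {
  "rows": [
    {"hand": 0.0,"delta_pos": [0,0,0],"yaw": 0},
    {"hand": -0.1,"delta_pos": [0,0,0],"yaw": 0},
    {"hand": -0.3,"delta_pos": [0,0,0],"yaw": 0},
    {"hand": -0.4,"delta_pos": [0,0,0],"yaw": 0},
    {"hand": -0.4,"delta_pos": [0,0,0],"yaw": 0},
    {"hand": -0.4,"delta_pos": [0,0,0],"yaw": 0}
  ]
}}

```text
clock: 22.68
position: [473.2, 278.5, 70.6]
ee_rot: [-0.0, 1.0, -0.0, -0.0]
contact_force: [-1.6, -3.5, 5.7]
gripper_width: 34.2
grasp_force: 60.3
```

```bash
python3 - <<'E'
from h import *
t=cam("top"); g=t["pixels"].astype(int).max(2)
for r in range(228,254): print(r,g[r,384:412].tolist())
E
```

```text
228 [213, 207, 207, 210, 213, 215, 219, 219, 220, 219, 219, 221, 223, 222, 218, 209, 207, 208, 211, 215, 216, 217, 213, 214, 217, 218, 220, 221]
229 [216, 217, 218, 219, 218, 219, 220, 221, 220, 218, 215, 216, 219, 219, 218, 216, 209, 205, 207, 213, 217, 220, 219, 219, 220, 219, 217, 216]
230 [222, 229, 233, 230, 220, 217, 214, 216, 215, 210, 209, 209, 212, 214, 215, 215, 213, 211, 212, 211, 212, 212, 213, 215, 219, 213, 205, 204]
231 [148, 142, 143, 143, 158, 192, 206, 215, 226, 230, 227, 219, 209, 209, 206, 200, 199, 209, 213, 214, 212, 213, 215, 213, 218, 217, 206, 205]
232 [202, 205, 204, 196, 186, 183, 173, 151, 145, 142, 138, 144, 167, 192, 206, 211, 220, 233, 234, 227, 211, 205, 189, 149, 180, 225, 224, 213]
233 [211, 213, 215, 213, 214, 214, 211, 204, 201, 201, 198, 192, 189, 185, 160, 145, 141, 140, 143, 156, 168, 145, 124, 108, 130, 193, 238, 224]
234 [210, 207, 190, 177, 216, 219, 220, 218, 219, 220, 220, 218, 206, 205, 200, 190, 185, 181, 186, 189, 169, 121, 106, 103, 100, 119, 152, 167]
235 [196, 142, 131, 127, 144, 144, 142, 143, 143, 145, 173, 191, 147, 169, 206, 201, 
[... 1803 characters left out ...]
, 192, 203, 205]
249 [97, 130, 162, 133, 115, 143, 167, 168, 171, 170, 169, 170, 168, 169, 168, 169, 171, 145, 66, 58, 66, 67, 63, 84, 139, 189, 205, 205]
250 [95, 119, 162, 173, 160, 171, 184, 186, 172, 169, 169, 173, 172, 171, 172, 172, 173, 154, 97, 62, 58, 63, 70, 83, 134, 191, 205, 203]
251 [93, 98, 113, 124, 121, 118, 119, 128, 148, 165, 172, 176, 155, 152, 163, 179, 179, 185, 166, 93, 79, 101, 96, 85, 127, 190, 204, 204]
252 [95, 96, 95, 97, 95, 92, 89, 116, 169, 199, 185, 142, 107, 103, 115, 142, 163, 195, 162, 112, 144, 171, 100, 76, 125, 188, 203, 205]
253 [96, 96, 95, 94, 92, 82, 79, 129, 188, 197, 158, 102, 91, 83, 80, 103, 127, 139, 127, 116, 121, 113, 75, 66, 94, 160, 204, 197]
```

Lever 1 lies along the nest's -y (arm from col 387 to 401, slope about 0.1, as expected when shut). Next I slide holder b up and off.

Request:
{"api": "apply_moves", "payload": {
  "rows": [
    {"hand": -0.4,"delta_pos": [-3,0,-1.4],"yaw": 0},
    {"hand": -0.4,"delta_pos": [-6,0,-2.5],"yaw": 0},
    {"hand": -0.4,"delta_pos": [-9,0,-3.6],"yaw": 0},
    {"hand": -0.4,"delta_pos": [-12,0,-4.7],"yaw": 0},
    {"hand": -0.4,"delta_pos": [-15,0,-5.8],"yaw": 0},
    {"hand": -0.4,"delta_pos": [-17.5,0,-6.7],"yaw": 0},
    {"hand": -0.4,"delta_pos": [-17.5,0,-6.7],"yaw": 0},
    {"hand": -0.4,"delta_pos": [-17.5,0,-6.7],"yaw": 0}
  ]
}}

```text
clock: 23.4
position: [489.0, 278.3, 76.4]
ee_rot: [-0.0, 1.0, -0.001, -0.002]
contact_force: [-5.3, -0.6, 4.5]
gripper_width: 34.1
grasp_force: 60.2
```

Request:
{"api": "apply_moves", "payload": {
  "rows": [
    {"hand": -0.4,"delta_pos": [0.7,0,-1.9],"yaw": 0},
    {"hand": -0.4,"delta_pos": [1.3,0,-3.8],"yaw": 0},
    {"hand": -0.4,"delta_pos": [2,0,-5.7],"yaw": 0},
    {"hand": -0.4,"delta_pos": [2,0,-5.7],"yaw": 0}
  ]
}}

```text
clock: 23.73
position: [488.9, 279.2, 82.5]
ee_rot: [-0.0, 1.0, 0.0, 0.0]
contact_force: [0.4, 0.4, -2.1]
gripper_width: 34.1
grasp_force: 59.9
```

Request:
{"api": "apply_moves", "payload": {
  "rows": [
    {"hand": -0.4,"delta_pos": [1.5,0,-4],"yaw": 0},
    {"hand": -0.4,"delta_pos": [3,0,-8],"yaw": 0},
    {"hand": -0.4,"delta_pos": [4.5,0,-12],"yaw": 0},
    {"hand": -0.4,"delta_pos": [6,0,-17],"yaw": 0},
    {"hand": -0.4,"delta_pos": [6,0,-50],"yaw": 0},
    {"hand": -0.4,"delta_pos": [6,0,-85],"yaw": 0},
    {"hand": -0.4,"delta_pos": [6,0,-85],"yaw": 0},
    {"hand": -0.4,"delta_pos": [6,0,-85],"yaw": 0}
  ]
}}

```text
clock: 24.4
position: [483.6, 280.0, 170.3]
ee_rot: [-0.0, 1.0, 0.002, 0.002]
contact_force: [-0.2, -0.4, -3.9]
gripper_width: 34.4
grasp_force: 60.9
```

```bash
python3 - <<'E'
from h import *
plan([[408.2,-345.7,100]],np.pi/2-.115)
t=cam("top"); rails(t["pixels"],t,[444.4,-262.3,-.115])
E
```

```text
j6 -2.38 yaw 0.116 pos [483.6 280.  170.3] F [-0.2 -0.4 -3.9] w 34.4
  w [ 408. -346.  100.] d [76.3, -626.0, 67.0]
rails 3 [ 4.44397e+02 -2.62264e+02 -1.15000e-01  2.64990e+01  3.45000e+01
  5.48630e+01] rms px 0.03
[[-0.0, -0.0], [-0.0, 0.1], [0.0, -0.0]] [np.int64(13), np.int64(14), np.int64(12)]
```

Request:
{"api": "apply_moves", "payload": {
  "rows": [
    {"hand": -0.4,"delta_pos": [4,-35,0],"yaw": 0.01},
    {"hand": -0.4,"delta_pos": [8,-70,0],"yaw": 0.02},
    {"hand": -0.4,"delta_pos": [12,-105,0],"yaw": 0.03},
    {"hand": -0.4,"delta_pos": [16,-140,0],"yaw": 0.04},
    {"hand": -0.4,"delta_pos": [20,-175,0],"yaw": 0.05},
    {"hand": -0.4,"delta_pos": [24,-210,0],"yaw": 0.06},
    {"hand": -0.4,"delta_pos": [28,-245,0],"yaw": 0.07},
    {"hand": -0.4,"delta_pos": [33,-280,0],"yaw": 0.08},
    {"hand": -0.4,"delta_pos": [37,-315,0],"yaw": 0.09},
    {"hand": -0.4,"delta_pos": [41,-350,0],"yaw": 0.1},
    {"hand": -0.4,"delta_pos": [45,-385,0],"yaw": 0.11},
    {"hand": -0.4,"delta_pos": [49,-420,0],"yaw": 0.116}
  ]
}}

```text
clock: 25.45
position: [432.3, -142.6, 166.1]
ee_rot: [0.058, 0.998, 0.0, -0.002]
contact_force: [0.0, -0.6, -2.9]
gripper_width: 33.8
grasp_force: 61.0
```

```bash
python3 - <<'E'
from h import *
plan([[408.2,-345.7,100]],np.pi/2-.115)
E
```

```text
j6 -1.73 yaw -0.001 pos [ 432.3 -142.6  166.1] F [ 0.  -0.6 -2.9] w 33.8
  w [ 408. -346.  100.] d [0.3, -204.5, 66.2]
```

Request:
{"api": "apply_moves", "payload": {
  "rows": [
    {"hand": -0.4,"delta_pos": [0,-35,0],"yaw": 0},
    {"hand": -0.4,"delta_pos": [0,-70,0],"yaw": 0},
    {"hand": -0.4,"delta_pos": [0,-105,0],"yaw": 0},
    {"hand": -0.4,"delta_pos": [0,-140,0],"yaw": 0},
    {"hand": -0.4,"delta_pos": [0,-175,0],"yaw": 0},
    {"hand": -0.4,"delta_pos": [0,-204,0],"yaw": 0},
    {"hand": -0.4,"delta_pos": [0,-204,30],"yaw": 0},
    {"hand": -0.4,"delta_pos": [0,-204,60],"yaw": 0},
    {"hand": -0.4,"delta_pos": [0,-204,75],"yaw": 0},
    {"hand": -0.4,"delta_pos": [0,-204,82],"yaw": 0},
    {"hand": -0.4,"delta_pos": [0,-204,82],"yaw": 0},
    {"hand": -0.4,"delta_pos": [0,-204,82],"yaw": 0}
  ]
}}

```text
clock: 26.45
position: [410.7, -343.7, 85.1]
ee_rot: [0.057, 0.998, -0.0, -0.0]
contact_force: [1.1, 0.6, -3.2]
gripper_width: 34.1
grasp_force: 61.0
```

```bash
python3 - <<'E'
from h import *
plan([[408.2,-345.7,80]],np.pi/2-.115)
t=cam("top"); m=t["pixels"].astype(int).min(2)
rails(t["pixels"],t,[444.4,-262.3,-.115],0)
print(np.round(proj(t,[*p2w((-30,-84),[444.4,-262.3,-.115]),21]),1))
for r in range(272,290): print(r,m[r,436:478].tolist())
E
```

```text
j6 -1.29 yaw 0.0 pos [ 410.7 -343.7   85.1] F [ 1.1  0.6 -3.2] w 34.1
  w [ 408. -346.   80.] d [2.3, -2.2, 5.1]Traceback (most recent call last):
  File "<stdin>", line 4, in <module>
  File "h.py", line 100, in rails
    r=least_squares(f,v,loss="soft_l1",f_scale=.4)
    return func(*args, **kwargs)
    vector_fun = VectorFunction(
        fun_wrapped,
    ...<6 lines>...
        workers=workers
    )
    self._update_fun()
    ~~~~~~~~~~~~~~~~^^
    self.f = self.fun_wrapped(xp_copy(self.x))
             ~~~~~~~~~~~~~~~~^^^^^^^^^^^^^^^^^
    return np.atleast_1d(self.fun(x))
                         ~~~~~~~~^^^
    return self.f(x, *self.args, **self.kwargs)
           ~~~~~~^^^^^^^^^^^^^^^^^^^^^^^^^^^^^^
  File "h.py", line 99, in <lambda>
    f=lambda v:((model(v)[[j for j,_ in pr]]-np.array([o for _,o in pr]))).ravel()
                 ~~~~~~~~~~~~~~~~~~~~~~~~~~~^~~~~~~~~~~~~~~~~~~~~~~~~~~~
ValueError: operands could not be broadcast together with shapes (0,2) (0,)
```

```bash
python3 - <<'E'
from h import *
t=cam("top"); s=cam("side")
np.save("t.npy",t["pixels"])
p=t["pixels"].astype(float); m=p.min(2); sat=p.max(2)-m
b=((m>125)&(sat<25)).astype(np.uint8)
n,lab,st,ce=cv2.connectedComponentsWithStats(b,connectivity=4)
for i in range(1,n):
    x,y,w,h,a=st[i]
    if 5<=a<=60 and 380<x<500 and 230<y<310: print("blob",st[i].tolist(),np.round(ce[i],1))
print("old rails",[np.round(proj(t,[*p2w(q,[444.4,-262.3,-.115]),20.5]),1).tolist() for q in ((-55,84),(-55,0),(-55,-84))])
for q in ("knob_1","nest_1","holder_a"):
    for c in("top","side"): print(q,c,[(np.round(r["location"],1).tolist(),round(r["score"],2)) for r in nets.pinpoint(c,q)][:5])
print([np.round(fit([s],[pmask(s)],pall,x0,[10,10,.05]),3) if 0 else fit([s],[pmask(s)],pall,x0,[10,10,.05]) for x0 in ([447,-262,-.11],[447,-290,-.11],[447,-235,-.11],[420,-262,-.11],[475,-262,-.11])])
C=cv2.cvtColor(t["pixels"],cv2.COLOR_RGB2BGR); D_=cv2.cvtColor(s["pixels"],cv2.COLOR_RGB2BGR)
cv2.imwrite("pics/k1.png",np.vstack([cv2.resize(C[225:315,370:490],(600,450)),cv2.resize(D_[160:250,320:440],(600,450))])[:900:1])
E
```

```text
blob [451, 259, 3, 3, 8] [451.9 259.9]
blob [445, 276, 2, 6, 12] [445.5 278.5]
blob [383, 278, 3, 2, 5] [383.8 278.4]
blob [452, 284, 11, 3, 22] [457.4 284.5]
blob [387, 300, 5, 5, 17] [389.2 302.2]
old rails [[279.3, 399.6], [282.0, 428.4], [284.7, 457.4]]
knob_1 top [([248.2, 405.1], 0.43), ([257.8, 460.2], 0.35)]
knob_1 side [([191.2, 380.9], 0.65), ([184.2, 399.4], 0.61), ([206.7, 370.2], 0.58), ([182.6, 380.7], 0.52)]
nest_1 top [([260.1, 401.8], 0.89), ([267.3, 458.9], 0.79)]
nest_1 side [([201.1, 389.9], 0.89), ([221.0, 378.1], 0.85), ([193.8, 405.9], 0.72), ([186.2, 415.4], 0.44)]
holder_a top [([261.2, 402.1], 0.8), ([263.8, 457.6], 0.66)]
holder_a side [([363.1, 198.1], 0.73), ([214.4, 376.7], 0.65), ([185.6, 408.1], 0.58), ([203.9, 390.9], 0.38)]
[(array([ 4.48450611e+02, -2.63028447e+02, -1.08588148e-01]), np.float64(899.7284375)), (array([ 4.49175512e+02, -2.62627432e+02, -1.03944527e-01]), np.float64(1032.73140625)), (array([ 4.49014432e+02, -2.62839566e+02, -1.10241696e-01]), np.float64(755.30578125)), (array([ 4.49037114e+02, -2.62397836e+02, -1.06237996e-01]), np.float64(1128.4278125)), (array([ 4.49125034e+02, -2.62947323e+02, -1.09068657e-01]), np.float64(712.1075000000001))]
```

The pallet hasn't moved: nest 3's end rail is still at row 284.5, col 457.4. I measure the held plate against nest 3's rails.

```bash
python3 - <<'E'
from h import *
m=np.load("t.npy").astype(int).min(2)
plan([[408.2,-345.7,80]],np.pi/2-.115)
for r in range(272,289): print(r,m[r,440:478].tolist())
E
```

```text
j6 -1.29 yaw -0.0 pos [ 410.8 -343.8   85.8] F [ 0.3 -0.4 -3.1] w 34.1
  w [ 408. -346.   80.] d [2.4, -2.2, 5.8]
272 [97, 97, 96, 96, 95, 94, 88, 83, 76, 79, 84, 77, 69, 61, 54, 52, 55, 55, 53, 52, 52, 52, 56, 58, 58, 59, 59, 61, 65, 69, 71, 71, 70, 70, 71, 70, 74, 81]
273 [98, 97, 97, 97, 96, 94, 87, 85, 101, 170, 224, 205, 173, 129, 83, 74, 62, 61, 55, 57, 57, 59, 59, 59, 60, 58, 60, 59, 62, 65, 70, 70, 71, 70, 72, 71, 71, 72]
274 [99, 99, 97, 96, 96, 84, 73, 75, 107, 191, 238, 234, 221, 173, 129, 127, 92, 70, 70, 75, 81, 83, 77, 75, 70, 62, 56, 61, 62, 62, 66, 68, 71, 71, 71, 72, 71, 73]
275 [99, 99, 98, 96, 94, 91, 89, 76, 116, 201, 233, 230, 226, 164, 81, 80, 77, 74, 75, 78, 85, 87, 90, 90, 83, 70, 62, 57, 61, 61, 61, 64, 68, 70, 73, 72, 74, 74]
276 [80, 98, 98, 95, 97, 143, 178, 118, 131, 212, 231, 229, 224, 160, 58, 53, 72, 75, 74, 77, 81, 81, 84, 84, 81, 72, 63, 60, 58, 57, 58, 62, 63, 65, 68, 69, 72, 72]
277 [60, 81, 97, 96, 96, 150, 185, 117, 138, 215, 230, 229, 217, 139, 50, 56, 73, 74, 76, 78, 76, 76, 78, 79, 77, 71, 66, 83, 95, 70, 57, 58, 61, 62, 62, 64, 64, 68]
278 [5
[... 1256 characters left out ...]
, 99, 99, 90, 65, 62, 79, 88, 84, 82, 83, 83, 109, 148, 160, 164, 174, 181, 194, 208, 221, 237, 208, 122, 87, 87, 88, 87, 85, 105, 135, 119, 77, 109, 157, 157, 156, 158]
286 [99, 100, 99, 98, 82, 59, 77, 98, 97, 91, 94, 94, 93, 98, 100, 99, 100, 102, 108, 117, 122, 132, 122, 92, 84, 87, 89, 89, 88, 120, 160, 143, 89, 104, 157, 158, 156, 157]
287 [98, 98, 99, 98, 89, 68, 84, 113, 112, 113, 115, 115, 107, 105, 104, 96, 92, 88, 91, 91, 89, 92, 95, 95, 97, 100, 96, 85, 85, 102, 129, 117, 83, 108, 157, 158, 155, 160]
288 [98, 98, 97, 99, 90, 68, 83, 118, 116, 114, 116, 117, 115, 118, 118, 118, 121, 120, 120, 119, 117, 115, 117, 135, 153, 156, 134, 76, 74, 79, 88, 91, 115, 151, 160, 156, 153, 155]
```

```bash
python3 - <<'E'
from h import *
t=cam("top"); Ri=R.from_euler("z",.115)
def rel(a,za,b,zb): return np.round(Ri.apply(atz(t,a,za)-atz(t,b,zb))[:2],1)
print("n3 y",rel((281.5,458.35),40.5,(281.5,457.62),21),"n3 x",rel((282.35,457.7),40.5,(284.55,457.7),21))
print("n1 earlier y",rel((275,400.0),34.6,(275,399.93),21),"x",rel((276.4,400),34.6,(279.45,400),21))
E
```

```text
n3 y [-2.5  2.7] n3 x [3.8 5.1]
n1 earlier y [-1.9  1.6] x [7.1 2.4]
```

Request:
{"api": "apply_moves", "payload": {
  "rows": [
    {"hand": -0.4,"delta_pos": [0.5,-2.5,0],"yaw": 0},
    {"hand": -0.4,"delta_pos": [0.5,-2.5,5],"yaw": 0},
    {"hand": -0.4,"delta_pos": [0.5,-2.5,9],"yaw": 0},
    {"hand": -0.4,"delta_pos": [0.5,-2.5,12],"yaw": 0},
    {"hand": -0.4,"delta_pos": [0.5,-2.5,14],"yaw": 0},
    {"hand": -0.4,"delta_pos": [0.5,-2.5,15],"yaw": 0},
    {"hand": -0.4,"delta_pos": [0.5,-2.5,15],"yaw": 0},
    {"hand": -0.4,"delta_pos": [0.5,-2.5,15],"yaw": 0}
  ]
}}

```text
clock: 27.62
position: [410.4, -346.2, 71.7]
ee_rot: [0.057, 0.998, -0.0, 0.0]
contact_force: [-0.6, 3.5, 8.3]
gripper_width: 34.0
grasp_force: 62.3
```

```bash
python3 - <<'E'
from h import *
t=cam("top"); m=t["pixels"].astype(int).min(2)
plan([],0)
for r in range(275,288): print(r,m[r,443:474].tolist())
E
```

```text
j6 -1.29 yaw 1.456 pos [ 410.4 -346.2   71.7] F [-1.2  3.9  8.6] w 34.3
275 [84, 97, 96, 93, 84, 138, 218, 235, 235, 215, 154, 117, 138, 103, 72, 73, 85, 81, 81, 84, 86, 67, 58, 58, 60, 62, 64, 69, 71, 71, 73]
276 [64, 84, 108, 125, 116, 153, 232, 231, 231, 214, 128, 73, 88, 79, 69, 73, 90, 93, 89, 83, 93, 87, 63, 56, 59, 61, 63, 64, 67, 70, 72]
277 [56, 72, 98, 112, 114, 158, 233, 228, 230, 205, 94, 49, 66, 71, 72, 71, 81, 83, 81, 79, 84, 80, 67, 63, 60, 56, 58, 61, 62, 65, 67]
278 [66, 63, 83, 96, 107, 167, 232, 228, 229, 202, 87, 47, 68, 75, 75, 71, 71, 76, 75, 76, 76, 71, 69, 78, 92, 82, 65, 57, 60, 61, 62]
279 [88, 66, 62, 81, 103, 170, 230, 228, 229, 208, 120, 57, 64, 69, 69, 67, 81, 97, 90, 85, 69, 66, 67, 87, 158, 196, 138, 89, 62, 60, 62]
280 [94, 75, 60, 87, 130, 192, 232, 228, 229, 229, 195, 121, 86, 77, 79, 83, 145, 194, 181, 167, 76, 58, 60, 96, 177, 209, 174, 168, 99, 76, 80]
281 [97, 86, 61, 84, 137, 197, 235, 232, 232, 231, 230, 223, 207, 180, 183, 168, 149, 161, 145, 137, 103, 88, 87, 130, 199, 204, 172, 180, 111, 90, 108]
282 [98, 92, 66, 64, 104, 151, 187, 204, 205, 213, 230, 231, 227, 222, 225, 220, 217, 219, 217, 223, 225, 225, 224, 225, 227, 205, 174, 183, 107, 82, 116]
283 [98, 96, 82, 59, 78, 98, 109, 115, 113, 120, 137, 139, 139, 145, 143, 147, 172, 188, 190, 209, 232, 235, 236, 235, 231, 208, 185, 190, 101, 79, 114]
284 [98, 97, 89, 67, 74, 86, 86, 84, 87, 145, 216, 224, 215, 208, 197, 185, 182, 177, 168, 150, 127, 129, 138, 150, 149, 132, 115, 119, 91, 80, 111]
285 [99, 97, 89, 68, 70, 85, 82, 80, 82, 107, 148, 157, 163, 172, 178, 190, 205, 218, 234, 203, 117, 84, 87, 92, 94, 89, 103, 135, 120, 76, 108]
286 [97, 99, 97, 81, 73, 95, 93, 94, 94, 93, 99, 100, 100, 99, 102, 110, 116, 122, 132, 122, 89, 83, 85, 87, 86, 88, 118, 160, 142, 89, 105]
287 [98, 98, 97, 84, 80, 112, 115, 115, 115, 106, 106, 102, 97, 91, 89, 89, 91, 89, 92, 95, 97, 96, 100, 95, 85, 84, 102, 129, 117, 82, 107]
```

Request:
{"api": "apply_moves", "payload": {
  "rows": [
    {"hand": -0.4,"delta_pos": [-2,0.6,1.5],"yaw": 0},
    {"hand": -0.4,"delta_pos": [-3.2,0.6,3],"yaw": 0},
    {"hand": -0.4,"delta_pos": [-4.4,0.6,4.4],"yaw": 0},
    {"hand": -0.4,"delta_pos": [-5.6,0.6,5.8],"yaw": 0},
    {"hand": -0.4,"delta_pos": [-5.6,0.6,5.8],"yaw": 0},
    {"hand": -0.4,"delta_pos": [-5.6,0.6,5.8],"yaw": 0}
  ]
}}

```text
clock: 28.17
position: [417.6, -346.8, 66.8]
ee_rot: [0.057, 0.998, -0.001, 0.002]
contact_force: [1.2, 3.9, 11.1]
gripper_width: 33.9
grasp_force: 65.1
```

Request:
{"api": "apply_moves", "payload": {
  "rows": [
    {"hand": -0.4,"delta_pos": [-1.2,0,1.5],"yaw": 0},
    {"hand": -0.4,"delta_pos": [-2.4,0,2.8],"yaw": 0},
    {"hand": -0.4,"delta_pos": [-3.6,0,4],"yaw": 0},
    {"hand": -0.4,"delta_pos": [-3.6,0,4],"yaw": 0},
    {"hand": -0.4,"delta_pos": [-3.6,0,4],"yaw": 0}
  ]
}}

```text
clock: 28.58
position: [421.9, -347.5, 63.1]
ee_rot: [0.057, 0.998, -0.001, 0.003]
contact_force: [1.4, 3.3, 9.6]
gripper_width: 34.0
grasp_force: 66.4
```

Request:
{"api": "apply_moves", "payload": {
  "rows": [
    {"hand": -0.4,"delta_pos": [-1,0.5,1.2],"yaw": 0},
    {"hand": -0.4,"delta_pos": [-2,0.5,2.4],"yaw": 0},
    {"hand": -0.4,"delta_pos": [-2.6,0.5,3.6],"yaw": 0},
    {"hand": -0.4,"delta_pos": [-2.6,0.5,3.6],"yaw": 0}
  ]
}}

```text
clock: 28.92
position: [424.9, -347.7, 60.2]
ee_rot: [0.056, 0.998, -0.002, 0.003]
contact_force: [1.0, 2.6, 14.6]
gripper_width: 34.1
grasp_force: 67.3
```

```bash
python3 - <<'E'
from h import *
t=cam("top"); m=t["pixels"].astype(int).min(2)
plan([],0)
for r in range(274,288): print(r,m[r,443:474].tolist())
E
```

```text
j6 -1.3 yaw 1.458 pos [ 424.9 -347.7   60.2] F [ 0.6  2.3 13.7] w 33.8
274 [97, 83, 56, 71, 100, 155, 201, 199, 201, 175, 78, 53, 69, 70, 70, 70, 70, 69, 69, 71, 70, 67, 65, 71, 88, 87, 64, 59, 60, 60, 60]
275 [97, 88, 65, 67, 101, 156, 201, 199, 202, 173, 66, 50, 67, 69, 69, 69, 75, 89, 86, 77, 65, 62, 64, 93, 151, 169, 112, 73, 67, 66, 70]
276 [97, 90, 69, 75, 109, 154, 201, 198, 202, 171, 62, 49, 67, 70, 68, 74, 132, 191, 186, 137, 69, 61, 66, 111, 177, 179, 114, 71, 84, 88, 102]
277 [98, 97, 81, 64, 95, 151, 200, 199, 201, 170, 60, 49, 65, 69, 67, 64, 91, 131, 135, 112, 65, 60, 62, 111, 178, 184, 138, 99, 100, 96, 117]
278 [98, 97, 88, 64, 85, 154, 200, 199, 200, 174, 97, 86, 77, 73, 65, 64, 65, 71, 73, 69, 59, 62, 73, 118, 175, 189, 178, 173, 124, 96, 120]
279 [98, 97, 89, 64, 99, 168, 201, 199, 200, 196, 189, 190, 191, 177, 152, 150, 141, 120, 110, 95, 94, 107, 152, 191, 195, 177, 166, 182, 122, 92, 107]
280 [97, 97, 89, 68, 106, 175, 203, 201, 203, 201, 201, 201, 201, 197, 192, 192, 192, 190, 191, 193, 192, 189, 195, 202, 197, 176, 162, 180, 113, 89, 101]
281 [98, 98, 92, 76, 
[... 313 characters left out ...]
87, 86, 83, 86, 96, 108, 114, 108, 105, 110, 106, 105, 105, 112, 131, 153, 166, 171, 180, 192, 178, 180, 191, 101, 78, 114]
284 [98, 98, 94, 79, 76, 88, 88, 86, 91, 150, 220, 228, 218, 207, 196, 185, 176, 165, 156, 132, 96, 102, 106, 110, 115, 110, 113, 121, 90, 79, 112]
285 [99, 98, 93, 81, 77, 85, 83, 82, 84, 109, 149, 158, 163, 173, 180, 192, 206, 220, 237, 205, 121, 86, 87, 86, 87, 86, 104, 135, 123, 84, 108]
286 [98, 97, 93, 87, 91, 98, 94, 94, 95, 94, 99, 100, 100, 101, 101, 109, 116, 122, 133, 122, 91, 84, 86, 88, 87, 87, 119, 159, 143, 89, 105]
287 [98, 98, 93, 95, 112, 112, 113, 116, 114, 106, 107, 103, 96, 93, 88, 91, 91, 89, 93, 95, 95, 97, 100, 96, 84, 83, 103, 129, 116, 82, 107]
```

Request:
{"api": "apply_moves", "payload": {
  "rows": [
    {"hand": -0.4,"delta_pos": [0,0.8,1.2],"yaw": 0},
    {"hand": -0.4,"delta_pos": [0,0.8,2.4],"yaw": 0},
    {"hand": -0.4,"delta_pos": [0,0.8,3],"yaw": 0},
    {"hand": -0.4,"delta_pos": [0,0.8,3],"yaw": 0}
  ]
}}

```text
clock: 29.3
position: [424.9, -347.7, 60.1]
ee_rot: [0.056, 0.998, -0.003, 0.003]
contact_force: [-3.5, 4.3, 30.3]
gripper_width: 34.3
grasp_force: 69.3
```

Request:
{"api": "apply_moves", "payload": {
  "rows": [
    {"hand": -0.4,"delta_pos": [0,0,-2],"yaw": 0},
    {"hand": 0.2,"delta_pos": [0,0,-2],"yaw": 0},
    {"hand": 0.2,"delta_pos": [0,0,-2],"yaw": 0},
    {"hand": 0.2,"delta_pos": [0,0,-2],"yaw": 0},
    {"hand": 0.2,"delta_pos": [0,0,-30],"yaw": 0},
    {"hand": 0.2,"delta_pos": [0,0,-65],"yaw": 0},
    {"hand": -1,"delta_pos": [0,0,-100],"yaw": 0},
    {"hand": -1,"delta_pos": [0,40,-100],"yaw": 0},
    {"hand": -1,"delta_pos": [0,80,-100],"yaw": 0},
    {"hand": -1,"delta_pos": [0,120,-100],"yaw": 0},
    {"hand": -1,"delta_pos": [0,160,-100],"yaw": 0},
    {"hand": -1,"delta_pos": [0,200,-100],"yaw": 0}
  ]
}}

```text
clock: 30.3
position: [444.3, -145.4, 153.4]
ee_rot: [0.058, 0.998, -0.0, -0.001]
contact_force: [1.3, -0.4, 0.5]
gripper_width: -0.1
grasp_force: 0.0
```

Request:
{"api": "apply_moves", "payload": {
  "rows": [
    {"hand": -1,"delta_pos": [0,40,0],"yaw": 0},
    {"hand": -1,"delta_pos": [0,80,0],"yaw": 0},
    {"hand": -1,"delta_pos": [0,120,0],"yaw": 0},
    {"hand": -1,"delta_pos": [0,160,0],"yaw": 0},
    {"hand": -1,"delta_pos": [0,160,0],"yaw": 0}
  ]
}}

```text
clock: 30.72
position: [464.5, 17.3, 153.8]
ee_rot: [0.054, 0.999, 0.0, 0.001]
contact_force: [0.4, -0.2, -0.7]
gripper_width: 0.1
grasp_force: 0.0
```

```bash
python3 - <<'E'
from h import *
s=cam("side");t=cam("top")
P=rails(t["pixels"],t,[444.4,-262.3,-.115])[:3].tolist(); P=[444.4,-262.3,-.115]
def hm(c):
    p=c["pixels"].astype(float); return np.maximum(np.clip((p.min(2)-115)/60,0,1),np.clip((p[...,0]-p[...,2]-10)/20,0,1))
for k in (1,3):
    n=p2w((0,84*(2-k)),P); print(k,np.round(n,1))
    for tilt in (0,.04,-.03):
      for nm,c in (("t",t),("s",s)):
        x,f=fit([c],[hm(c)],lambda v:hold([v[0],v[1],16,v[2]],tilt),[n[0],n[1],P[2]],[3,3,.03]); print(tilt,nm,np.round(x,3),round(f,1),end=" | ")
    print()
m=t["pixels"].astype(int).min(2)
for r in (252,256,260,264,266,268,270,272,274,276,278,280,282,283): print(r,"L",m[r,443:453].tolist(),"R",m[r,464:474].tolist())
C=lambda c:cv2.cvtColor(c["pixels"],cv2.COLOR_RGB2BGR)
z=lambda i:cv2.resize(i,(400,300),interpolation=cv2.INTER_CUBIC)
cv2.imwrite("pics/n1.png",np.hstack([z(C(t)[225:315,375:495]),z(C(s)[165:240,345:445])]))
plan([[*p2w(knob(3,0)+D*38,[446,-263.6,-.115]),140]],-.115+np.pi/4)
E
```

```text
rails 1 [ 4.44176e+02 -2.62275e+02 -1.19000e-01  2.70000e+01  3.45000e+01
  5.47260e+01] rms px 0.0
[[-0.0, 0.0]] [np.int64(14)]
1 [ 454.  -178.9]
0 t [ 4.54955e+02 -1.80383e+02 -1.12000e-01] 694.9 | 0 s [ 4.52636e+02 -1.82037e+02 -9.40000e-02] 878.2 | 0.04 t [ 4.55112e+02 -1.80544e+02 -1.05000e-01] 696.3 | 0.04 s [ 4.53728e+02 -1.82594e+02 -6.20000e-02] 972.5 | -0.03 t [ 4.54939e+02 -1.80526e+02 -1.14000e-01] 693.9 | -0.03 s [ 4.51945e+02 -1.81303e+02 -1.16000e-01] 876.4 | 
3 [ 434.8 -345.7]
0 t [ 4.37013e+02 -3.47653e+02 -1.09000e-01] 757.2 | 0 s [ 4.34607e+02 -4.15232e+02  1.44000e-01] 908.2 | 0.04 t [ 4.37295e+02 -3.47739e+02 -1.03000e-01] 757.9 | 0.04 s [ 4.29740e+02 -4.16515e+02  3.89000e-01] 913.2 | -0.03 t [ 4.37023e+02 -3.47691e+02 -1.12000e-01] 757.0 | -0.03 s [ 4.32027e+02 -4.16483e+02  1.36000e-01] 876.7 | 
252 L [129, 139, 91, 101, 109, 105, 138, 202, 203, 198] R [200, 201, 199, 200, 200, 185, 130, 89, 89, 98]
256 L [103, 119, 119, 116, 105, 103, 156, 203, 205, 181] R [84, 106, 173, 202, 201, 180, 111, 88, 90, 94]
260 L [108, 88, 112, 168, 177, 123, 169, 201, 175, 94] R 
[... 587 characters left out ...]
3, 206, 177] R [66, 63, 93, 160, 186, 133, 91, 90, 92, 106]
276 L [89, 100, 152, 182, 132, 154, 204, 203, 207, 176] R [63, 68, 117, 182, 182, 117, 75, 88, 91, 106]
278 L [86, 94, 154, 181, 121, 161, 204, 202, 205, 178] R [63, 75, 122, 180, 194, 183, 178, 128, 100, 123]
280 L [87, 115, 177, 189, 131, 173, 205, 206, 207, 205] R [195, 200, 206, 200, 179, 166, 184, 116, 89, 102]
282 L [91, 92, 101, 105, 98, 111, 124, 130, 144, 152] R [206, 205, 204, 202, 183, 173, 186, 109, 85, 116]
283 L [91, 91, 91, 89, 90, 90, 89, 89, 93, 101] R [171, 174, 177, 185, 182, 185, 196, 103, 80, 116]
j6 -2.06 yaw 0.789 pos [463.   13.4 153.3] F [-0.9 -0.5 -0. ] w 0.1
  w [ 548. -291.  140.] d [-118.9, -292.6, 13.3]
```

View pics/n1.png

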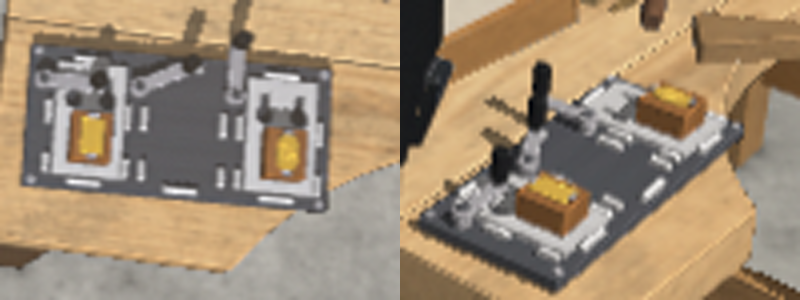

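```bash
python3 - <<'E'
from h import *
t=cam("top"); m=t["pixels"].astype(int).min(2)
for r in range(244,254): print(r,m[r,446:474].tolist())
P=[446,-263.6,-.115]
print([np.round(proj(t,[*p2w((x,-84),[444.4,-262.3,-.115]),z]),1).tolist() for x,z in ((54.7,20.5),(51.8,22),(50,22),(-54.7,20.5))])
E
```

```text
244 [164, 158, 128, 91, 95, 96, 95, 95, 93, 87, 82, 80, 74, 70, 68, 71, 73, 71, 72, 75, 76, 77, 75, 77, 76, 74, 74, 79]
245 [165, 161, 133, 92, 93, 93, 92, 92, 84, 66, 60, 61, 66, 75, 69, 86, 87, 81, 92, 95, 92, 85, 81, 78, 72, 71, 72, 68]
246 [164, 153, 116, 89, 88, 89, 90, 95, 114, 117, 103, 91, 87, 84, 76, 78, 73, 68, 79, 90, 91, 92, 91, 90, 95, 126, 145, 112]
247 [164, 151, 106, 81, 74, 70, 65, 78, 154, 226, 226, 216, 207, 198, 187, 179, 166, 150, 122, 89, 89, 93, 92, 92, 109, 147, 168, 140]
248 [165, 146, 100, 120, 157, 147, 124, 122, 136, 153, 171, 190, 189, 205, 211, 223, 239, 245, 206, 85, 69, 88, 82, 75, 93, 125, 150, 125]
249 [165, 143, 92, 144, 201, 201, 196, 195, 194, 190, 194, 197, 196, 190, 175, 180, 188, 188, 167, 111, 93, 97, 92, 82, 89, 95, 102, 96]
250 [161, 140, 83, 144, 205, 203, 201, 200, 201, 200, 199, 197, 196, 194, 190, 191, 193, 194, 193, 190, 191, 193, 192, 173, 126, 90, 89, 88]
251 [145, 131, 77, 138, 205, 203, 202, 202, 201, 200, 198, 198, 197, 198, 198, 198, 198, 197, 198, 199, 200, 201, 201, 186, 130, 89, 86, 90]
252 [100, 110, 105, 138, 202, 201, 199, 195, 192, 189, 189, 200, 198, 199, 198, 199, 199, 200, 200, 201, 199, 201, 201, 186, 130, 88, 89, 98]
253 [94, 127, 146, 154, 202, 201, 190, 150, 117, 141, 186, 201, 200, 199, 197, 198, 199, 195, 187, 188, 195, 201, 201, 186, 132, 90, 90, 99]
[[247.7, 459.2], [248.6, 459.3], [249.2, 459.2], [284.6, 457.4]]
```

The picture shows both holders flat in nests 1 and 3 with slots towards the levers and lever 1 shut across its plate. Lever 3's turn now.

Request:
{"api": "apply_moves", "payload": {
  "rows": [
    {"hand": -1,"delta_pos": [-10,-27,0],"yaw": 0.07},
    {"hand": -1,"delta_pos": [-20,-54,0],"yaw": 0.14},
    {"hand": -1,"delta_pos": [-30,-81,0],"yaw": 0.22},
    {"hand": -1,"delta_pos": [-40,-108,0],"yaw": 0.29},
    {"hand": -1,"delta_pos": [-50,-135,0],"yaw": 0.36},
    {"hand": -1,"delta_pos": [-60,-162,0],"yaw": 0.43},
    {"hand": -1,"delta_pos": [-70,-189,0],"yaw": 0.51},
    {"hand": -1,"delta_pos": [-80,-216,0],"yaw": 0.58},
    {"hand": -1,"delta_pos": [-90,-243,0],"yaw": 0.65},
    {"hand": -1,"delta_pos": [-110,-270,0],"yaw": 0.72},
    {"hand": -1,"delta_pos": [-119,-293,0],"yaw": 0.789},
    {"hand": -1,"delta_pos": [-119,-293,0],"yaw": 0.789}
  ]
}}

```text
clock: 31.87
position: [547.2, -298.4, 152.7]
ee_rot: [0.441, 0.898, -0.0, -0.0]
contact_force: [0.2, -0.6, 0.6]
gripper_width: 0.1
grasp_force: 0.0
```

```bash
python3 - <<'E'
from h import *
P=[446,-263.6,-.115]
t=cam("top"); m=t["pixels"].astype(int)
plan([[*p2w(knob(3,x)+D*g,P),z] for x,g,z in ((0,38,140),(0,38,72),(0,22,72),(.4,22,72),(.8,22,72),(1.2,22,72),(1.571,22,72),(1.571,18,72))],-.115+np.pi/4)
print(m.min(2)[277:282,440:460:2].tolist())
E
```

```text
j6 -2.24 yaw -0.01 pos [ 546.3 -296.4  152.5] F [0.5 0.2 0. ] w 0.0
  w [ 548. -291.  140.] d [3.2, 5.2, 12.5]
  w [ 548. -291.   72.] d [3.1, 5.3, 80.5]
  w [ 536. -301.   72.] d [3.0, -10.7, 80.5]
  w [ 530. -318.   72.] d [-7.3, -25.8, 80.5]
  w [ 518. -332.   72.] d [-10.8, -43.8, 80.6]
  w [ 502. -340.   72.] d [-7.1, -61.7, 80.6]
  w [ 485. -341.   72.] d [2.3, -75.7, 80.6]
  w [ 482. -344.   72.] d [2.3, -79.7, 80.6]
[[149, 125, 94, 186, 150, 200, 171, 46, 65, 63], [153, 134, 94, 179, 158, 200, 177, 72, 73, 63], [154, 115, 95, 177, 166, 199, 198, 189, 178, 151], [185, 125, 112, 188, 169, 202, 202, 202, 199, 195], [125, 98, 99, 158, 172, 203, 201, 201, 199, 199]]
```

Request:
{"api": "apply_moves", "payload": {
  "rows": [
    {"hand": -1,"delta_pos": [3,5,20],"yaw": 0},
    {"hand": -1,"delta_pos": [3,5,50],"yaw": 0},
    {"hand": -1,"delta_pos": [3,5,80],"yaw": 0},
    {"hand": -1,"delta_pos": [3,5,80],"yaw": 0},
    {"hand": -1,"delta_pos": [3,-3,80],"yaw": 0},
    {"hand": -1,"delta_pos": [3,-11,80],"yaw": 0},
    {"hand": -1,"delta_pos": [-2,-18,80],"yaw": 0},
    {"hand": -1,"delta_pos": [-7,-26,80],"yaw": 0},
    {"hand": -1,"delta_pos": [-9,-32,80],"yaw": 0},
    {"hand": -1,"delta_pos": [-10,-38,80],"yaw": 0},
    {"hand": -1,"delta_pos": [-11,-44,80],"yaw": 0},
    {"hand": -1,"delta_pos": [-10,-50,80],"yaw": 0}
  ]
}}

```text
clock: 32.92
position: [514.4, -332.3, 74.4]
ee_rot: [0.437, 0.899, 0.0, 0.0]
contact_force: [1.6, 0.3, 0.7]
gripper_width: -0.1
grasp_force: 0.7
```

Request:
{"api": "apply_moves", "payload": {
  "rows": [
    {"hand": -1,"delta_pos": [1,-6,0],"yaw": 0},
    {"hand": -1,"delta_pos": [3,-11,0],"yaw": 0},
    {"hand": -1,"delta_pos": [6,-16,0],"yaw": 0},
    {"hand": -1,"delta_pos": [9,-21,0],"yaw": 0},
    {"hand": -1,"delta_pos": [12,-26,0],"yaw": 0},
    {"hand": -1,"delta_pos": [12,-28,0],"yaw": 0}
  ]
}}

```text
clock: 33.42
position: [483.5, -338.9, 73.6]
ee_rot: [0.437, 0.899, 0.0, -0.001]
contact_force: [1.0, 2.5, 0.6]
gripper_width: 0.2
grasp_force: 0.9
```

Request:
{"api": "apply_moves", "payload": {
  "rows": [
    {"hand": -1,"delta_pos": [-1,-2,0],"yaw": 0},
    {"hand": -1,"delta_pos": [-1,-4,0],"yaw": 0},
    {"hand": -1,"delta_pos": [-1,-5.5,0],"yaw": 0},
    {"hand": -1,"delta_pos": [-1,-5.5,0],"yaw": 0}
  ]
}}

```text
clock: 33.75
position: [481.5, -343.2, 73.8]
ee_rot: [0.437, 0.899, 0.0, -0.0]
contact_force: [1.1, 3.4, -0.1]
gripper_width: -0.1
grasp_force: 1.6
```

Request:
{"api": "apply_moves", "payload": {
  "rows": [
    {"hand": -1,"delta_pos": [0,-1.5,0],"yaw": 0},
    {"hand": -1,"delta_pos": [1,-3,0],"yaw": 0},
    {"hand": -1,"delta_pos": [1.5,-4,0],"yaw": 0},
    {"hand": -1,"delta_pos": [1.5,-4,0],"yaw": 0}
  ]
}}

```text
clock: 34.08
position: [480.1, -343.9, 74.0]
ee_rot: [0.437, 0.9, 0.001, 0.003]
contact_force: [5.6, 8.4, -2.2]
gripper_width: 0.1
grasp_force: 4.3
```

Request:
{"api": "apply_moves", "payload": {
  "rows": [
    {"hand": -1,"delta_pos": [0,10,0],"yaw": 0},
    {"hand": -1,"delta_pos": [0,18,0],"yaw": 0},
    {"hand": -1,"delta_pos": [0,18,-40],"yaw": 0},
    {"hand": -1,"delta_pos": [0,18,-80],"yaw": 0},
    {"hand": -1,"delta_pos": [30,40,-90],"yaw": 0},
    {"hand": -1,"delta_pos": [60,60,-90],"yaw": 0},
    {"hand": -1,"delta_pos": [90,80,-90],"yaw": 0},
    {"hand": -1,"delta_pos": [120,100,-90],"yaw": 0},
    {"hand": -1,"delta_pos": [150,120,-90],"yaw": 0},
    {"hand": -1,"delta_pos": [180,140,-90],"yaw": 0},
    {"hand": -1,"delta_pos": [210,160,-90],"yaw": 0},
    {"hand": -1,"delta_pos": [240,180,-90],"yaw": 0}
  ]
}}

```text
clock: 35.08
position: [470.1, -43.6, 164.1]
ee_rot: [0.437, 0.9, -0.0, 0.0]
contact_force: [-0.1, -0.5, 0.3]
gripper_width: -0.2
grasp_force: 0.0
```

Request:
{"api": "apply_moves", "payload": {
  "rows": [
    {"hand": -1,"delta_pos": [30,25,0],"yaw": 0},
    {"hand": -1,"delta_pos": [60,45,0],"yaw": 0},
    {"hand": -1,"delta_pos": [60,45,0],"yaw": 0},
    {"hand": -1,"delta_pos": [60,45,0],"yaw": 0}
  ]
}}

```text
clock: 35.42
position: [468.7, 31.7, 164.1]
ee_rot: [0.435, 0.9, -0.0, 0.0]
contact_force: [0.4, 0.5, -0.3]
gripper_width: 0.0
grasp_force: 0.0
```

```bash
python3 - <<'E'
from h import *
t=cam("top"); g=t["pixels"].astype(int).max(2); m=t["pixels"].astype(int).min(2)
plan([],0)
print([np.round(proj(t,[*p2w((-54.7,y),[444.4,-262.3,-.115]),20.5]),1).tolist() for y in (84,0,-84)])
b=((m>125)&((g-m)<25)).astype(np.uint8)
n,lab,st,ce=cv2.connectedComponentsWithStats(b,connectivity=4)
print([(np.round(ce[i],1).tolist()) for i in range(1,n) if 5<=st[i][4]<=60 and 385<st[i][0]<480 and 276<st[i][1]<290])
print("lever1"); 
for r in range(244,254): print(r,g[r,384:410].tolist())
print("lever3")
for r in range(248,260): print(r,g[r,441:469].tolist())
P=[444.4,-262.3,-.115]
for k in (1,3): print(k,[np.round(proj(t,[*p2w(q,P),33]),1).tolist() for q in ((32,42+84*(2-k)),knob(k,1.571),knob(k,1.4))])
E
```

```text
j6 -2.89 yaw 0.669 pos [468.6  30.5 163.9] F [ 0.2  0.5 -1.5] w -0.1
[[279.2, 399.6], [281.9, 428.4], [284.6, 457.4]]
[[428.2, 282.2], [457.8, 284.8]]
lever1
244 [92, 96, 85, 70, 69, 69, 68, 72, 125, 190, 205, 203, 198, 199, 201, 196, 198, 198, 170, 132, 108, 102, 103, 103, 102, 94]
245 [92, 85, 73, 75, 81, 82, 69, 66, 97, 135, 139, 138, 139, 165, 203, 184, 167, 201, 177, 122, 109, 104, 116, 153, 197, 196]
246 [90, 93, 108, 119, 124, 150, 112, 87, 92, 109, 110, 117, 117, 123, 136, 128, 121, 138, 129, 95, 77, 73, 95, 156, 206, 207]
247 [92, 124, 146, 104, 100, 134, 155, 151, 157, 171, 185, 180, 167, 148, 145, 135, 123, 121, 103, 71, 62, 62, 70, 121, 183, 203]
248 [93, 129, 153, 99, 90, 118, 156, 167, 168, 170, 174, 173, 168, 164, 163, 163, 161, 141, 81, 59, 64, 64, 64, 107, 171, 201]
249 [96, 135, 168, 128, 114, 144, 168, 173, 170, 169, 169, 169, 168, 168, 168, 168, 170, 145, 75, 58, 66, 67, 62, 82, 129, 177]
250 [95, 108, 147, 171, 162, 170, 185, 188, 171, 167, 168, 173, 170, 170, 171, 172, 172, 153, 98, 60, 58, 61, 63, 78, 116, 170]
251 [92, 94, 108, 129, 134, 121, 118, 130, 149, 16
[... 1364 characters left out ...]
, 169, 171, 171, 152, 94, 59, 60, 64, 65, 83, 151, 205, 203]
256 [95, 95, 106, 132, 149, 137, 118, 125, 156, 183, 176, 176, 171, 172, 181, 182, 196, 193, 169, 135, 81, 73, 81, 76, 98, 154, 206, 205]
257 [93, 91, 92, 99, 106, 99, 90, 107, 159, 202, 191, 158, 112, 105, 109, 126, 156, 186, 166, 133, 139, 159, 165, 83, 91, 156, 206, 204]
258 [88, 80, 81, 90, 91, 84, 75, 103, 161, 206, 184, 121, 91, 82, 73, 92, 117, 134, 129, 120, 124, 123, 107, 70, 83, 148, 206, 206]
259 [129, 153, 114, 92, 93, 98, 87, 90, 156, 205, 177, 97, 81, 71, 69, 83, 108, 119, 118, 118, 112, 91, 73, 68, 74, 123, 188, 206]
1 [[248.1, 387.8], [249.5, 403.6], [246.9, 403.5]]
3 [[253.3, 445.4], [254.7, 461.3], [252.1, 461.2]]
```

```bash
python3 -c "
from h import *
print(workorder.job_done())"
```

```text
the job is handed in; nothing more can be done
None
```

The job is handed in: both holders present (oval and rectangular) are lying flat in nests 3 and 1, slots towards the levers, with levers 3 and 1 swung to their stops.

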